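Gang-clamp terminal blocks and tighten their deep nuts

TASK

Stand every terminal block (grey block with a deep bore) upright on the bed of the assembly vise, side by side in one row between the jaws with flat sides to the jaws, and crank the handle clockwise until the jaw grips them all. Then take the long socket wrench from its stand and turn the nut at the bottom of each bore clockwise to its stop, none of them before the blocks are clamped; leave the blocks clamped and stand the wrench back in its stand. Leave the other things on the bench alone.

Things in the scene. Friction and masses are not known exactly. Their poses are not given: they have to be found in the camera images.
- vise: Vise fixed to the bench. Origin: centre of its underside; bed 200 x 250 mm, floor 20 mm above the origin. x runs across the jaws, y along them. Fixed steel jaw: face at x = +40 mm, 28 thick, y -110 to +110, top 55 mm above the origin. End block at x -100 to -82, top 52. A 45 mm high end stop closes the row at y = -114. At the +y end a gear head (80 mm wide, y 115 to 250, 50 mm high) with the crank on top, its axis at y = 210.
- jaw: Moving steel jaw of the vise, facing the fixed one, with the same 220 mm length, 28 mm thickness and height; slides along the vise's x. Origin: middle of its clamping face, at bed-floor height. Its face is 80 mm from the fixed face when the crank reads 0, and closes by 6 mm per rad of crank.
- crank (a joint): Vise crank, rad, 0 (open) to 5.8; grows clockwise seen from above, which closes the jaw. The arm points along the vise's +x at 0, and at angle -value in the vise frame. The jaw meets the 56 mm blocks at about 4.0 and then squeezes by 9 N per 0.1 rad (spring-backed) up to a firm stop near 4.5. Starts at 0 to 0.9. Drag 0.3 N m; it stays where left, keeping the squeeze.
- crank_knob (a point): Where the crank's upright black knob is gripped or pushed: knob 22 mm diameter, 50 mm tall, rigid with the arm, 50 mm from the crank axis. This point is 97 mm above the bench, the knob's top at 117 mm, the top of the crank arm at 67 mm. Gripped lightly, the knob turns between the fingers while they keep their heading.
- crank_axis (a point): Point on the vertical axis of the crank, 67 mm above the bench.
- stand: Black wrench stand fixed to the bench, a 70 x 70 x 60 mm high block with a round hole of 39 mm diameter, 52 mm deep from its top (hole floor 8 mm above the origin). Origin: centre of its underside.
- wrench: Long steel socket wrench, 155 mm tall, 0.35 kg, upright, socket down, in its stand at the start. Origin: centre of the socket's open lower end; z up the 14 mm stem. Socket at most 35 mm wide, hex recess 26 mm across flats, 24 deep, flats square to the wrench's x and every 60 degrees from it. Crossbar along the wrench's x: 90 x 18 x 20 mm high, 135 to 155 mm above the origin.
- wrench_bar (a point): Centre of the wrench's crossbar, 145 mm above its lower end, where it is gripped across its 18 mm width (fingers straddling the bar).
- block_1: Grey moulded terminal block 1 (may be absent), 56 x 56 x 85 mm high, 0.33 kg, stands upright on the bench, no different from the other blocks. Origin: centre of the underside. A round bore of 43 mm diameter opens in the middle of the top and is 70 mm deep (bore floor 15 mm above the origin), with the brass nut on its floor.
- nut_1 (a joint): Turn of the nut in block 1, rad: grows clockwise seen from above (tightening), starts between 0.5 and 1.1, hard stop (fully tight) at 2.8, so it takes 1.7 to 2.3 rad, in one or more strokes. Drag 0.12 N m, stays where it is left.
- nut_1_top (a point): Tip of the hex nut in block 1: 24 mm across flats, hex part 14 mm high on the bore floor, with a conical top (13 mm wide at the tip, 21 mm above the bore floor, 36 mm above the block's origin) that centres the socket. Turns with the nut: flats square to its x axis and every 60 degrees from it. The socket drops over it within about 10 degrees and then rests on the bore floor.
- block_2: Grey moulded terminal block 2 (may be absent), 56 x 56 x 85 mm high, 0.33 kg, stands upright on the bench, no different from the other blocks. Origin: centre of the underside. A round bore of 43 mm diameter opens in the middle of the top and is 70 mm deep (bore floor 15 mm above the origin), with the brass nut on its floor.
- nut_2 (a joint): Turn of the nut in block 2, rad: grows clockwise seen from above (tightening), starts between 0.5 and 1.1, hard stop (fully tight) at 2.8, so it takes 1.7 to 2.3 rad, in one or more strokes. Drag 0.12 N m, stays where it is left.
- nut_2_top (a point): Tip of the hex nut in block 2: 24 mm across flats, hex part 14 mm high on the bore floor, with a conical top (13 mm wide at the tip, 21 mm above the bore floor, 36 mm above the block's origin) that centres the socket. Turns with the nut: flats square to its x axis and every 60 degrees from it. The socket drops over it within about 10 degrees and then rests on the bore floor.
- block_3: Grey moulded terminal block 3 (may be absent), 56 x 56 x 85 mm high, 0.33 kg, stands upright on the bench, no different from the other blocks. Origin: centre of the underside. A round bore of 43 mm diameter opens in the middle of the top and is 70 mm deep (bore floor 15 mm above the origin), with the brass nut on its floor.
- nut_3 (a joint): Turn of the nut in block 3, rad: grows clockwise seen from above (tightening), starts between 0.5 and 1.1, hard stop (fully tight) at 2.8, so it takes 1.7 to 2.3 rad, in one or more strokes. Drag 0.12 N m, stays where it is left.
- nut_3_top (a point): Tip of the hex nut in block 3: 24 mm across flats, hex part 14 mm high on the bore floor, with a conical top (13 mm wide at the tip, 21 mm above the bore floor, 36 mm above the block's origin) that centres the socket. Turns with the nut: flats square to its x axis and every 60 degrees from it. The socket drops over it within about 10 degrees and then rests on the bore floor.
- multimeter: Bystander, leave alone: red hand-held multimeter lying on the bench, 190 x 90 x 40 mm.
- stripper: Bystander, leave alone: wire stripper, 170 mm long, lying on the bench.
- screwdriver: Bystander, leave alone: black-handled screwdriver, 190 mm long, lying on the bench.
- contactor: Bystander, leave alone: loose black and grey contactor, 75 x 45 x 80 mm high, standing on the bench (no bore).
- breaker: Bystander, leave alone: loose white circuit breaker, 80 x 36 x 66 mm high, standing on the bench (no bore).
Mind the look-alikes: they are no part of the job. Of the things that look like the wrench, the smaller one is meant.

How it is judged:
By the outcome, as a careful person would: the job done as asked, in the order asked, and still so for the second after the job is handed in, with the robot touching nothing.
Of block_1, block_2, block_3 only 2 to 3 are there at a start; the rules pass over those that are not, and their reading is None.
At some moment in a run one of block_1, block_2, block_3 may be knocked a few centimetres aside while the robot is not near it.
It also fails if it takes over 210 s, if anything falls off the work surface, if the arm or the gripper's body presses on something with over 40 N, if the wrist force passes 120 N, or if a joint passes its speed limit or range.

ROBOT

A 7-joint arm with a two-finger parallel gripper is mounted at the origin on the work surface. World frame = base frame: x ahead of the robot, y to its left, z up, the work surface at z = 0. Lengths are in m, angles in rad, forces in N, time in s.
With the tool pointing down it reaches from about 0.4 to 0.75 m from the base axis. Payload 19.5 kg.
Tool frame: the origin (TCP) lies midway between the tips of the shut fingers; the grasp point (between the pads) lies 19 mm behind it; z points along the fingers, y is the direction in which the jaws open and shut (so a half turn about z gives the same grasp; the last joint's range is limited). The gripper opens to 85 mm and grips with 20 to 120 N. Pads are 22 mm wide; open, the fingers measure 114 mm over their backs; the gripper's body (76 mm by 85 mm) begins 54 mm behind the grasp point. The pads swing forward as they close: fully open they stand 13 mm farther back than shut.
Start: joints at [1.144, 0.707, -0.028, 1.485, 0.022, 0.951, -0.075], TCP at [0.216, -0.533, 0.231] pointing down, gripper open.
Joint ranges: [-2.71, 2.71], [-0.32, 2.16], [-1.57, 1.52], [0, 2.45], [-1.46, 4.6], [0, 2.02], [-2.83, 2.83]. Speed limits (rad/s): [1.89, 1.89, 2.57, 2.57, 3.01, 3.01, 3.01].

INTERFACE

Orientations are given as [roll, pitch, yaw] about the fixed x, y, z axes, in that order (R = Rz(yaw) Ry(pitch) Rx(roll)).
In Python, from station import readout, camera, robot gives the robot as it stands. The module is installed in compiled form; this text tells all that it offers.
- The arm moves only by the shell command python3 -m crank 'ROWS' [OPENING] [FORCE]. ROWS is JSON, a list of rows, each a list of 6 numbers: the shift along the tool's x, y, z in units of 0.05 m (1.0 is 0.05 m), then the turn, a rotation vector about the tool's x, y, z in units of 4 degrees (1.0 is 4 degrees). A call has 1 to 20 rows; each row shifts and turns the commanded pose from where the row before left it, along the tool's axes as they then stand; what a row does not reach is not made up. A row lasts 1/10 s, in which the tool goes at most 50 mm and 8.59 degrees, less where a joint would pass 70% of its speed; a pose out of reach is approached as far as the arm can. A call with a number of a shift or a turn outside -1 to 1 is refused whole. A call with a gripper value outside its range is refused whole. OPENING is the opening, from 0 (shut) to 1 (fully open), set as the call begins (- or left out, the last holds). The fingers move at their own pace and stop on an object; FORCE is the grip in N (left out, the last holds). Time passes only in rows, so rows that do not move let the fingers close. It gives the time, the measured TCP pose, the force and the opening at its end, in the units of the state.
- readout.state(): the state, without advancing time (a new reading comes with each control period).
- camera(name): name is "scene" or "top"; returns a dict with "image" (384x512x3 uint8, blue, green, red), "fx", "fy", "cx", "cy" (pixels), "view" (4x4, takes a point from world to camera coordinates). Camera axes: x right, y down, z forward; pixel columns grow to the right and rows downward; lengths in m; the calibration is good to about 2 mm. A picture is of the moment at which its call begins. There is no depth.
- robot.sign_off(): hands the job in, once; it reports no verdict.
The state is a dict: "time": time; "joint_pos": joint angles; "joint_vel": joint speeds; "effort": joint torques, N m; "tool_pos": TCP position; "tool_rot": TCP orientation; "ft_force": force on the tool from outside, world axes, zero at the start; "ft_torque": the same for the moment, N m; "opening": finger opening in m.
Only numpy, scipy, OpenCV 4.12 (cv2) and the standard library are available. Lean on these libraries where they do the work, as an engineer would, in place of code of your own. Each camera call takes 0.05 s, during which the arm holds its last target. There are 200 camera calls.

## Working session

There is one attempt and no reset: what is moved stays moved. The work goes in short steps, Python scripts to look and compute and a shell command to move; the robot and the scene stay as the last step left them, time stands still between calls to the robot, and variables do not carry over. Pictures are saved under pics/ and viewed, about 12 in all and at most 16, crops included, and the job is handed in when it is done.

```bash
mkdir -p pics; cat > h.py <<'E'
import numpy as np, cv2
from station import readout, camera, robot
def snap(name,fn):
    c=camera(name); cv2.imwrite('pics/'+fn+'.png',c['image']); np.savez('pics/'+fn+'.npz',**{k:c[k] for k in('image','fx','fy','cx','cy','view')}); return c
def load(fn): return np.load('pics/'+fn+'.npz')
def ray(c,u,v,z):
    V=np.array(c['view']);R=V[:3,:3];o=-R.T@V[:3,3]
    d=R.T@np.array([(u-c['cx'])/c['fx'],(v-c['cy'])/c['fy'],1.]);return o+d*(z-o[2])/d[2]
def proj(c,p):
    V=np.array(c['view']);q=V[:3,:3]@np.array(p)+V[:3,3];return c['fx']*q[0]/q[2]+c['cx'],c['fy']*q[1]/q[2]+c['cy']
E
python3 - <<'E'
from h import *
for n in('scene','top'):
    c=snap(n,n+'1'); print(n,c['fx'],c['cx'],c['cy'],np.round(c['view'],3).tolist())
s=readout.state(); print({k:np.round(v,3).tolist() for k,v in s.items()})
a=cv2.imread('pics/top1.png');cv2.imwrite('pics/top1b.png',cv2.resize(a,(800,600),interpolation=cv2.INTER_CUBIC))
E
```

```text
scene 409.04170532175596 254.89277350134537 198.54695287789548 [[-0.41, 0.912, -0.0, 0.24], [0.771, 0.346, -0.534, -0.353], [-0.487, -0.219, -0.845, 1.858], [0.0, 0.0, 0.0, 1.0]]
top 448.47579512165476 248.54856543325715 194.66495107927625 [[0.019, -1.0, 0.006, -0.055], [-0.996, -0.02, -0.085, 0.533], [0.085, -0.004, -0.996, 1.448], [0.0, 0.0, 0.0, 1.0]]
{'time': 0.1, 'joint_pos': [1.144, 0.707, -0.028, 1.485, 0.022, 0.951, -0.075], 'joint_vel': [-0.0, -0.001, -0.001, 0.0, -0.001, 0.0, -0.001], 'effort': [0.002, -88.43, 1.237, -23.645, 0.017, 0.005, 0.0], 'tool_pos': [0.216, -0.533, 0.231], 'tool_rot': [-3.141, 0.0, 0.385], 'ft_force': [-0.211, -1.415, 0.402], 'ft_torque': [0.014, -0.002, -0.004], 'opening': 0.085}
```

View pics/top1b.png

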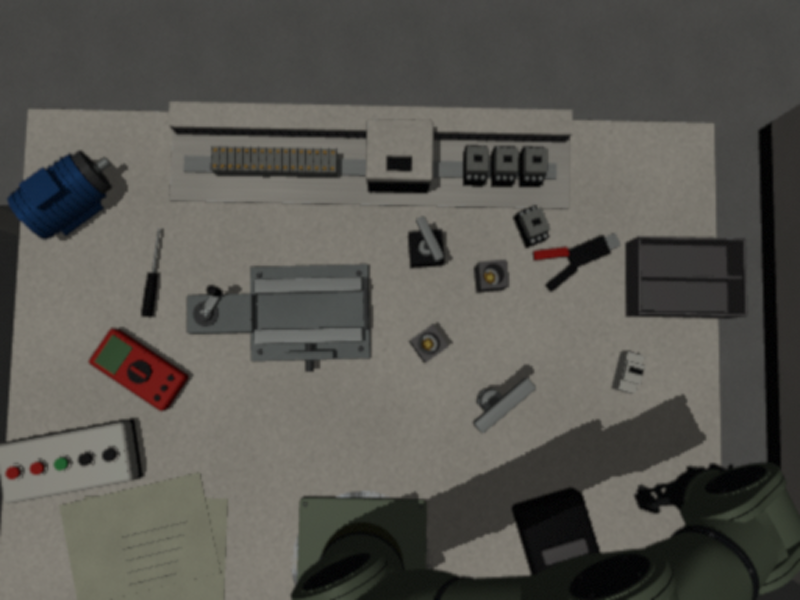

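View pics/scene1.png

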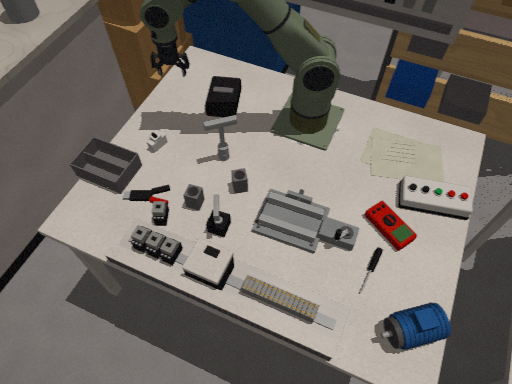

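Two blocks are visible (800-px view, about (491,277) and (430,343)). The stand with the wrench is at (427,245). The larger look-alike wrench is at (505,400), and the crank knob at (213,290). Next I'll zoom in.

```bash
python3 - <<'E'
from h import *
c=load('top1');a=c['image'][125:245,110:370];cv2.imwrite('pics/z1.png',cv2.convertScaleAbs(cv2.resize(a,None,fx=3,fy=3,interpolation=cv2.INTER_CUBIC),alpha=1.6))
h=cv2.cvtColor(c['image'],cv2.COLOR_BGR2HSV)
m=cv2.inRange(h,(15,110,90),(35,255,255));n,l,s,ce=cv2.connectedComponentsWithStats(m)
for i in range(1,n):
    if s[i,4]>5: print('brass',s[i],ce[i],ray(c,*ce[i],.036).round(4))
E
```

```text
brass [312 176   4   4  11] [313.18181818 177.18181818] [ 0.5942 -0.2548  0.036 ]
brass [272 218   4   5  16] [273.5 220. ] [ 0.4522 -0.1273  0.036 ]
```

View pics/z1.png

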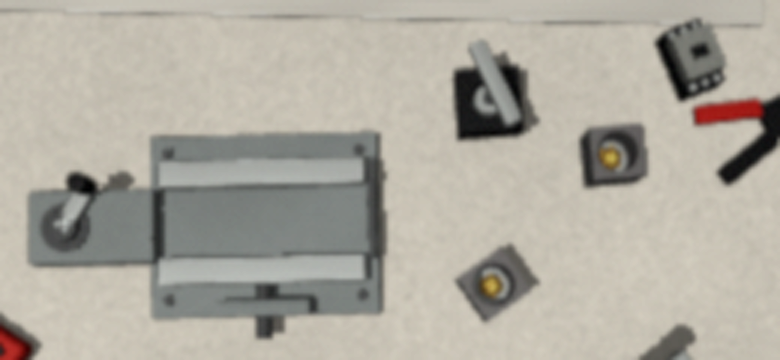

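```bash
python3 - <<'E'
from h import *
c=load('top1')
def Z(x,y,z): return ray(c,(x+.5)/3-.5+110,(y+.5)/3-.5+125,z)
P={'bedTL':(152,137,.02),'bedTR':(379,131,.02),'bedBL':(153,318,.02),'bedBR':(382,312,.02),'fixL':(160,187,.055),'fixR':(364,182,.055),'fixTL':(160,162,.055),'fixTR':(363,157,.055),'movL':(160,259,.055),'movR':(366,254,.055),'axis':(62,224,.067),'knob':(80,183,.117),
'barA':(477,45,.153),'barB':(513,121,.153),'stTL':(455,69,.06),'stBL':(458,138,.06),'stTR':(524,67,.06),'stBR':(526,133,.06),'gearTL':(30,194,.05),'gearBL':(28,262,.05)}
W={k:Z(*v)[:2] for k,v in P.items()}
for k,v in W.items(): print(k,v.round(4))
an=lambda a,b:np.degrees(np.arctan2(*(W[b]-W[a])[::-1])).round(1)
print(an('bedTR','bedTL'),an('bedBR','bedBL'),an('fixR','fixL'),an('movR','movL'),'bar',an('barB','barA'),'knob',an('axis','knob'),'st',an('stTR','stTL'),an('stBR','stTR'))
print('bedc',np.mean([W[k] for k in W if 'bed' in k],0),'st',np.mean([W[k] for k in W if k[:2]=='st'],0),'bar',(W['barA']+W['barB'])/2, np.linalg.norm(W['barA']-W['barB']))
V=np.array(c['view']);print('cam',-V[:3,:3].T@V[:3,3])
g=cv2.cvtColor(c['image'],cv2.COLOR_BGR2GRAY)
for n,(x0,y0,x1,y1),p in(('A',(298,162,332,192),(.5942,-.2548)),('B',(256,200,296,238),(.4522,-.1273))):
    s=cv2.resize(g[y0:y1,x0:x1],None,fx=8,fy=8,interpolation=cv2.INTER_CUBIC)
    t,m=cv2.threshold(s,0,255,cv2.THRESH_BINARY_INV+cv2.THRESH_OTSU)
    k=max(cv2.findContours(m,0,2)[0],key=cv2.contourArea);r=cv2.minAreaRect(k)
    b=(cv2.boxPoints(r)+.5)/8-.5+[x0,y0];w=np.array([ray(c,*q,.06)[:2] for q in b]);d=w[1]-w[0]
    print(n,t,'ang',np.degrees(np.arctan2(d[1],d[0]))%90,'c',w.mean(0).round(4),r[1])
    ap=cv2.approxPolyDP(k,10,True)[:,0];print([ray(c,*((q+.5)/8-.5+[x0,y0]),.085)[:2].round(3).tolist() for q in ap])
E
```

```text
bedTL [0.609  0.2472]
bedTR [ 0.6207 -0.002 ]
bedBL [0.4109 0.239 ]
bedBR [ 0.4221 -0.0096]
fixL [0.5506 0.2299]
fixR [0.5602 0.0119]
fixTL [0.5775 0.2309]
fixTR [0.5872 0.0136]
movL [0.4735 0.2272]
movR [0.4831 0.0081]
axis [0.508  0.3298]
knob [0.5469 0.3002]
barA [ 0.6908 -0.1022]
barB [ 0.6143 -0.1394]
stTL [ 0.6837 -0.0833]
stBL [ 0.609  -0.0877]
stTR [ 0.6874 -0.1575]
stBR [ 0.6159 -0.1605]
gearTL [0.5408 0.3698]
gearBL [0.4678 0.3688]
92.7 92.6 92.5 92.5 bar 26.0 knob -37.3 st 92.8 2.4
bedc [0.51566971 0.1186679 ] st [ 0.64901162 -0.12224326] bar [ 0.65253052 -0.12078958] 0.08508368410412744
cam [ 0.40928343 -0.03933206  1.48817373]
A 85.0 ang 6.373200630070642 c [ 0.5935 -0.2542] (159.79559326171875, 178.71755981445312)
[[0.623, -0.279], [0.619, -0.226], [0.603, -0.214], [0.557, -0.22], [0.561, -0.269], [0.57, -0.285]]
B 92.0 ang 36.900207773277415 c [ 0.4561 -0.1312] (142.97073364257812, 187.46522521972656)
[[0.495, -0.144], [0.456, -0.086], [0.414, -0.117], [0.455, -0.173]]
```

```bash
cat >> h.py <<'E'
from scipy.spatial.transform import Rotation as Ro
def to(x,y,z,yaw):
    s=readout.state();R=Ro.from_euler('xyz',s['tool_rot'])
    d=R.inv().apply(np.array([x,y,z])-s['tool_pos'])/.05
    dy=(yaw-np.degrees(s['tool_rot'][2])+180)%360-180
    print('shift now',d.round(3),'turn z',round(-dy/4,2),'tilt',(R.as_matrix()[:,2]).round(3))
E
python3 -c "
from h import *
to(.594,-.254,.2,96)"
```

```text
shift now [ 9.105 -2.327  0.62 ] turn z -18.49 tilt [-0.     0.001 -1.   ]
```

```bash
python3 -m crank '[[0.7,-0.18,0.05,0,0,0],[0.7,-0.18,0.05,0,0,0],[0.7,-0.18,0.05,0,0,0],[0.7,-0.18,0.05,0,0,0],[0.7,-0.18,0.05,0,0,0],[0.7,-0.18,0.05,0,0,0],[0.7,-0.18,0.05,0,0,0],[0.7,-0.18,0.05,0,0,0],[0.7,-0.18,0.05,0,0,0],[0.7,-0.18,0.05,0,0,0],[0.7,-0.18,0.05,0,0,0],[0.7,-0.18,0.05,0,0,0],[0.7,-0.17,0.02,0,0,0]]' 1 40
python3 -m crank '[[0,0,0,0,0,-1],[0,0,0,0,0,-1],[0,0,0,0,0,-1],[0,0,0,0,0,-1],[0,0,0,0,0,-1],[0,0,0,0,0,-1],[0,0,0,0,0,-1],[0,0,0,0,0,-1],[0,0,0,0,0,-1],[0,0,0,0,0,-1],[0,0,0,0,0,-1],[0,0,0,0,0,-1],[0,0,0,0,0,-1],[0,0,0,0,0,-1],[0,0,0,0,0,-1],[0,0,0,0,0,-1],[0,0,0,0,0,-1],[0,0,0,0,0,-1],[0,0,0,0,0,-0.5],[0,0,0,0,0,0]]'
python3 -c "
from h import *
to(.594,-.254,.045,96)
c=snap('top','top2');s=snap('scene','scene2')
a=cv2.resize(c['image'][120:245,110:370],None,fx=3,fy=3);cv2.imwrite('pics/z2.png',cv2.convertScaleAbs(np.vstack([a[:,:780],cv2.resize(s['image'][130:270,150:370],None,fx=3,fy=3)[:225,:].repeat(1,1)[:, :660] if 0 else a[:1]]),alpha=1.6))"
```

```text
time: 1.4
tool_pos: [0.5947, -0.2529, 0.1998]
tool_rot: [-3.141, 0.001, 0.385]
ft_force: [0.1, -0.7, -0.2]
opening: 0.0854
time: 3.4
tool_pos: [0.5937, -0.2542, 0.2]
tool_rot: [-3.141, -0.0, 1.676]
ft_force: [0.1, -0.5, -0.5]
opening: 0.0854
shift now [3.000e-03 7.000e-03 3.101e+00] turn z 0.01 tilt [-0.  0. -1.]
```

View pics/z2.png

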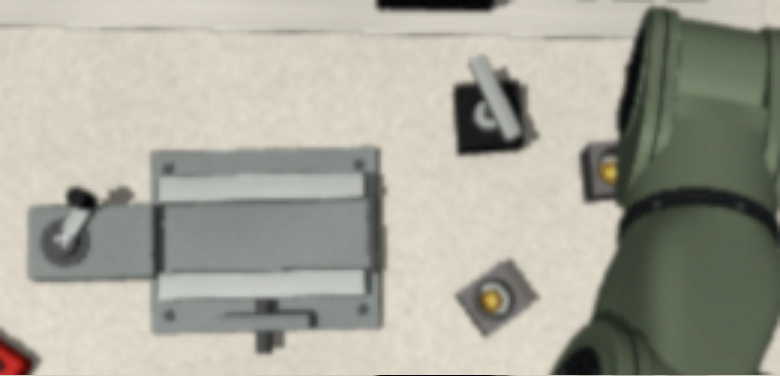

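The block hasn't moved and the arm is over it. Descending and gripping.

```bash
python3 -m crank '[[0,0,0.5,0,0,0],[0,0,0.5,0,0,0],[0,0,0.5,0,0,0],[0,0,0.5,0,0,0],[0,0,0.5,0,0,0],[0,0,0.4,0,0,0],[0,0,0.2,0,0,0],[0,0,0,0,0,0]]'
python3 -m crank '[[0,0,0,0,0,0],[0,0,0,0,0,0],[0,0,0,0,0,0],[0,0,0,0,0,0],[0,0,0,0,0,0],[0,0,0,0,0,0],[0,0,0,0,0,0],[0,0,0,0,0,0]]' 0 50
python3 -m crank '[[0,0,-0.3,0,0,0],[0,0,-0.5,0,0,0],[0,0,-0.6,0,0,0],[0,0,-0.6,0,0,0],[0,0,-0.6,0,0,0],[0,0,-0.6,0,0,0],[0,0,0,0,0,0]]'
python3 -c "
from h import *
t=np.radians(2.6);p=np.array([.516,.119])+np.array([[np.cos(t),-np.sin(t)],[np.sin(t),np.cos(t)]])@[.002,-.030];print(p)
to(*p,.205,92.6)"
```

```text
time: 4.3
tool_pos: [0.5934, -0.2539, 0.0444]
tool_rot: [-3.14, -0.001, 1.676]
ft_force: [-0.2, -0.1, 0.8]
opening: 0.0854
time: 5.1
tool_pos: [0.5944, -0.2543, 0.0465]
tool_rot: [3.14, 0.001, 1.676]
ft_force: [0.5, 0.4, 5.6]
opening: 0.0562
time: 5.8
tool_pos: [0.5951, -0.2545, 0.2104]
tool_rot: [3.136, 0.003, 1.676]
ft_force: [0.0, -0.8, -3.6]
opening: 0.0556
[0.51935883 0.08912161]
shift now [ 6.994 -0.784  0.085] turn z 0.86 tilt [ 0.006 -0.002 -1.   ]
```

```bash
python3 -m crank '[[0.3,0,-0.1,0,0,0.1],[0.5,-0.06,-0.1,0,0,0.1],[0.5,-0.06,0,0,0,0.1],[0.5,-0.06,0,0,0,0.1],[0.5,-0.06,0,0,0,0.1],[0.5,-0.06,0,0,0,0.1],[0.5,-0.06,0,0,0,0.1],[0.5,-0.06,0,0,0,0.1],[0.5,-0.06,0,0,0,0.06],[0.5,-0.06,0,0,0,0],[0.5,-0.06,0,0,0,0],[0.5,-0.06,0,0,0,0],[0.5,-0.06,0,0,0,0],[0.5,-0.06,0,0,0,0],[0.2,-0.06,0,0,0,0],[0,0,0,0,0,0],[0,0,0,0,0,0]]'
python3 -c "
from h import *
to(.5194,.0891,.067,92.6)
c=snap('top','top3');s=snap('scene','scene3')
a=cv2.resize(s['image'][100:290,100:370],None,fx=2.9,fy=2.9);cv2.imwrite('pics/z3.png',cv2.convertScaleAbs(a,alpha=1.4))"
```

```text
time: 7.5
tool_pos: [0.5292, 0.0919, 0.2153]
tool_rot: [-3.141, 0.0, 1.616]
ft_force: [0.3, -0.1, -3.8]
opening: 0.0552
shift now [-0.045 -0.197  2.966] turn z -0.0 tilt [-0. -0. -1.]
```

View pics/z3.png

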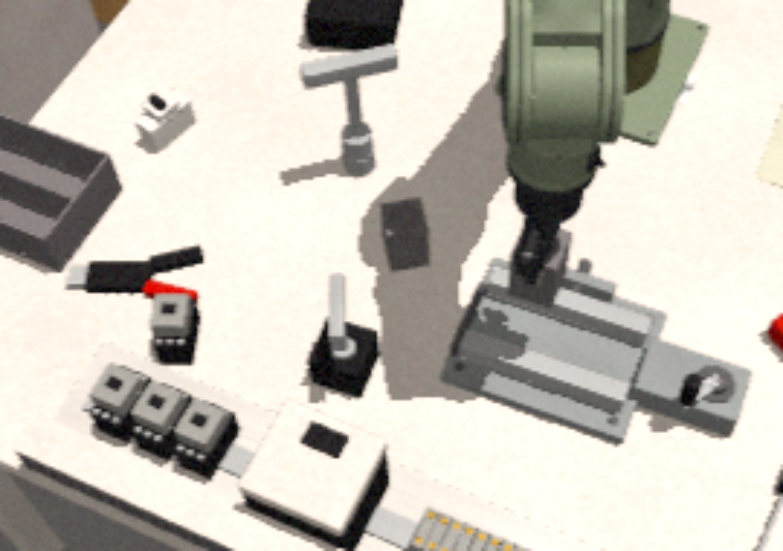

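The block is held over the vise, with block 2 at about (405,232) of this crop, and no third block in sight. Lowering it.

```bash
python3 -m crank '[[-0.05,-0.2,0,0,0,0],[0,0,0.3,0,0,0],[0,0,0.5,0,0,0],[0,0,0.5,0,0,0],[0,0,0.5,0,0,0],[0,0,0.4,0,0,0],[0,0,0.3,0,0,0],[0,0,0.2,0,0,0],[0,0,0.1,0,0,0],[0,0,0.1,0,0,0],[0,0,0,0,0,0]]'
python3 -c "
from h import *
to(.5194,.0891,.0665,92.6)"
```

```text
time: 8.7
tool_pos: [0.5196, 0.0894, 0.0703]
tool_rot: [-3.142, -0.0, 1.616]
ft_force: [0.1, 0.2, -3.6]
opening: 0.0556
shift now [-0.005 -0.004  0.075] turn z -0.0 tilt [-0.  0. -1.]
```

```bash
python3 -m crank '[[0,0,0.04,0,0,0],[0,0,0.03,0,0,0],[0,0,0.02,0,0,0],[0,0,0,0,0,0]]'
python3 -m crank '[[0,0,0,0,0,0],[0,0,0,0,0,0],[0,0,0,0,0,0],[0,0,0,0,0,0],[0,0,0,0,0,0]]' 1
python3 -m crank '[[0,0,-0.3,0,0,0],[0,0,-0.5,0,0,0],[0,0,-0.5,0,0,0],[0,0,-0.5,0,0,0],[0,0,-0.5,0,0,0],[0,0,-0.4,0,0,0],[0,0,0,0,0,0]]'
python3 -c "
from h import *
to(.454,-.129,.205,125.5)"
```

```text
time: 9.1
tool_pos: [0.5197, 0.0895, 0.0665]
tool_rot: [3.141, -0.0, 1.616]
ft_force: [-2.9, -0.7, 10.2]
opening: 0.056
time: 9.6
tool_pos: [0.5195, 0.0895, 0.0658]
tool_rot: [-3.142, -0.0, 1.616]
ft_force: [-0.0, -0.2, -0.0]
opening: 0.0857
time: 10.3
tool_pos: [0.5203, 0.0896, 0.203]
tool_rot: [3.138, -0.001, 1.616]
ft_force: [0.8, 0.0, -0.8]
opening: 0.0858
shift now [-4.308 -1.523 -0.049] turn z -8.23 tilt [ 0.003  0.001 -1.   ]
```

```bash
cat >> h.py <<'E'
def brass(c,z=.036):
    h=cv2.cvtColor(c['image'],cv2.COLOR_BGR2HSV)
    m=cv2.inRange(h,(15,110,90),(35,255,255));n,l,s,ce=cv2.connectedComponentsWithStats(m)
    for i in range(1,n):
        if s[i,4]>3: print('brass',s[i],ray(c,*ce[i],z)[:2].round(4))
def rect(c,box,z):
    x0,y0,x1,y1=box;g=cv2.cvtColor(c['image'],cv2.COLOR_BGR2GRAY)
    s=cv2.resize(g[y0:y1,x0:x1],None,fx=8,fy=8,interpolation=cv2.INTER_CUBIC)
    t,m=cv2.threshold(s,0,255,cv2.THRESH_BINARY_INV+cv2.THRESH_OTSU)
    k=max(cv2.findContours(m,0,2)[0],key=cv2.contourArea);b=(cv2.boxPoints(cv2.minAreaRect(k))+.5)/8-.5+[x0,y0]
    w=np.array([ray(c,*q,z)[:2] for q in b]);d=w[1]-w[0];print('ang',np.degrees(np.arctan2(d[1],d[0]))%90,'c',w.mean(0).round(4))
E
python3 - <<'E'
from h import *
c=snap('top','top4');brass(c);rect(c,(256,200,296,238),.06);rect(load('top1'),(256,200,296,238),.06)
E
```

```text
ang 1.1191378264256855 c [ 0.4566 -0.1322]
ang 36.900207773277415 c [ 0.4561 -0.1312]
```

```bash
python3 - <<'E'
from h import *
c=load('top4')
cv2.imwrite('pics/z4.png',cv2.convertScaleAbs(cv2.resize(c['image'][125:260,110:370],None,fx=3,fy=3,interpolation=cv2.INTER_CUBIC),alpha=2.2))
E
```

```text
(no output)
```

View pics/z4.png

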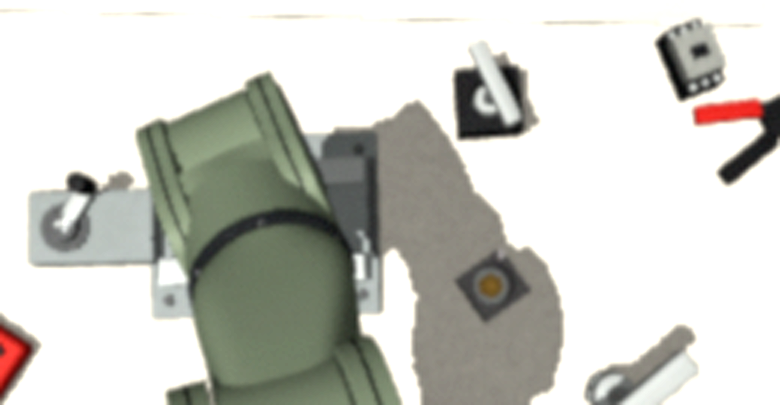

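Block 2 is in the arm's shadow but hasn't moved: its nut is still at (490,286). Moving there.

```bash
python3 -m crank '[[-0.3,-0.1,0,0,0,-0.5],[-0.5,-0.17,0,0,0,0],[-0.5,-0.18,0,0,0,0],[-0.5,-0.18,0,0,0,0],[-0.5,-0.18,0,0,0,0],[-0.5,-0.18,0,0,0,0],[-0.5,-0.18,0,0,0,0],[-0.5,-0.18,0,0,0,0],[-0.4,-0.18,0,0,0,0],[0,0,0,0,0,-1],[0,0,0,0,0,-1],[0,0,0,0,0,-1],[0,0,0,0,0,-1],[0,0,0,0,0,-1],[0,0,0,0,0,-1],[0,0,0,0,0,-1],[0,0,0,0,0,-0.9],[0,0,0,0,0,0]]'
python3 -c "
from h import *
to(.453,-.128,.045,126)"
```

```text
time: 12.15
tool_pos: [0.4593, -0.1258, 0.2]
tool_rot: [-3.141, -0.001, 2.204]
ft_force: [-0.4, -0.4, -0.0]
opening: 0.0853
shift now [ 0.034 -0.126  3.101] turn z 0.07 tilt [-0.001  0.001 -1.   ]
```

```bash
python3 -m crank '[[0.03,-0.13,0.2,0,0,0],[0,0,0.5,0,0,0],[0,0,0.5,0,0,0],[0,0,0.5,0,0,0],[0,0,0.5,0,0,0],[0,0,0.5,0,0,0],[0,0,0.3,0,0,0],[0,0,0.1,0,0,0],[0,0,0,0,0,0]]'
python3 -m crank '[[0,0,0,0,0,0],[0,0,0,0,0,0],[0,0,0,0,0,0],[0,0,0,0,0,0],[0,0,0,0,0,0],[0,0,0,0,0,0],[0,0,0,0,0,0],[0,0,0,0,0,0]]' 0 50
python3 -m crank '[[0,0,-0.3,0,0,0],[0,0,-0.5,0,0,0],[0,0,-0.6,0,0,0],[0,0,-0.6,0,0,0],[0,0,-0.6,0,0,0],[0,0,-0.6,0,0,0],[0,0,-0.3,0,0,0],[0,0,0,0,0,0]]'
python3 -c "
from h import *
to(.516,.150,.225,92.6)
c=snap('top','top5');brass(c,.056)
cv2.imwrite('pics/z5.png',cv2.convertScaleAbs(cv2.resize(c['image'][125:260,110:370],None,fx=3,fy=3,interpolation=cv2.INTER_CUBIC),alpha=1.6))"
```

```text
time: 13.05
tool_pos: [0.4532, -0.1282, 0.0454]
tool_rot: [-3.141, -0.001, 2.202]
ft_force: [-0.4, 0.0, 0.6]
opening: 0.0853
time: 13.85
tool_pos: [0.4538, -0.1285, 0.0466]
tool_rot: [3.141, 0.001, 2.202]
ft_force: [0.3, 0.1, 6.8]
opening: 0.0553
time: 14.65
tool_pos: [0.4539, -0.1288, 0.2226]
tool_rot: [3.14, 0.002, 2.202]
ft_force: [-0.0, -0.3, -4.0]
opening: 0.0556
shift now [ 3.767  4.293 -0.05 ] turn z 8.39 tilt [ 0.003 -0.001 -1.   ]
brass [206 195   3   5  13] [0.5201 0.0879]
```

View pics/z5.png

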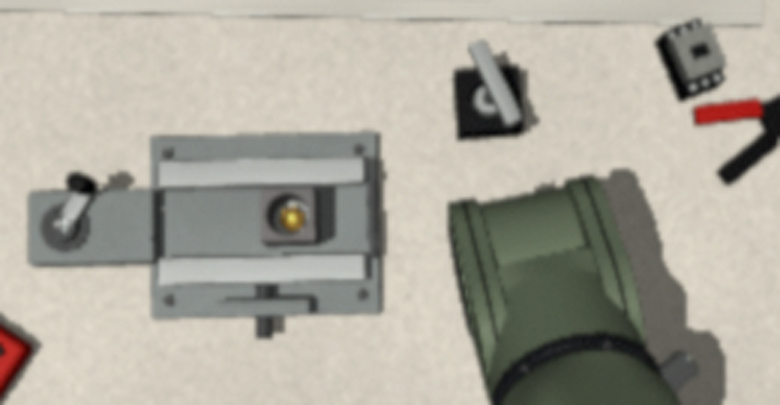

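```bash
python3 -m crank '[[0,0,0,0,0,1],[0,0,0,0,0,1],[0,0,0,0,0,1],[0,0,0,0,0,1],[0,0,0,0,0,1],[0,0,0,0,0,1],[0,0,0,0,0,1],[0,0,0,0,0,1],[0,0,0,0,0,0.4],[0.3,0.1,0,0,0,0],[0.5,0.14,0,0,0,0],[0.5,0.14,0,0,0,0],[0.5,0.14,0,0,0,0],[0.5,0.14,0,0,0,0],[0.5,0.14,0,0,0,0],[0.5,0.14,0,0,0,0],[0.5,0.14,0,0,0,0],[0.5,0.14,0,0,0,0],[0.5,0.14,0,0,0,0]]'
python3 -m crank '[[0.5,0.14,0,0,0,0],[0.2,0.07,0,0,0,0],[0,0,0,0,0,0],[0,0,0,0,0,0]]'
python3 -c "
from h import *
to(.5167,.149,.0670,92.6)"
```

```text
time: 16.6
tool_pos: [0.5103, 0.1153, 0.22]
tool_rot: [-3.14, 0.0, 1.617]
ft_force: [-0.0, -0.2, -3.0]
opening: 0.0556
time: 17.0
tool_pos: [0.5191, 0.1489, 0.2203]
tool_rot: [-3.141, 0.001, 1.616]
ft_force: [0.7, 0.2, -3.1]
opening: 0.0552
shift now [ 0.008 -0.046  3.066] turn z 0.0 tilt [-0.001 -0.001 -1.   ]
```

```bash
python3 -m crank '[[0,-0.04,0.3,0,0,0],[0,0,0.5,0,0,0],[0,0,0.5,0,0,0],[0,0,0.5,0,0,0],[0,0,0.4,0,0,0],[0,0,0.3,0,0,0],[0,0,0.2,0,0,0],[0,0,0.2,0,0,0],[0,0,0.1,0,0,0],[0,0,0.04,0,0,0],[0,0,0.02,0,0,0],[0,0,0.02,0,0,0],[0,0,0,0,0,0]]'
python3 -c "
from h import *
to(.5167,.1470,.0665,92.6)"
```

```text
time: 18.3
tool_pos: [0.5175, 0.1498, 0.067]
tool_rot: [3.141, -0.0, 1.616]
ft_force: [-0.3, -0.0, -4.1]
opening: 0.0554
shift now [-0.055 -0.018  0.011] turn z 0.0 tilt [ 0.  0. -1.]
```

```bash
python3 -m crank '[[-0.02,0,0,0,0,0],[-0.02,0,0,0,0,0],[-0.02,0,0,0,0,0],[0,0,0,0,0,0]]'
python3 -m crank '[[0,0,0.02,0,0,0],[0,0,0,0,0,0]]'
python3 -m crank '[[0,0,0,0,0,0],[0,0,0,0,0,0],[0,0,0,0,0,0],[0,0,0,0,0,0],[0,0,0,0,0,0]]' 1
python3 -m crank '[[0,0,-0.3,0,0,0],[0,0,-0.5,0,0,0],[0,0,-0.5,0,0,0],[0,0,-0.5,0,0,0],[0,0,-0.5,0,0,0],[0,0,-0.4,0,0,0],[0,0,0,0,0,0]]'
python3 -c "
from h import *
to(.5469,.3002,.205,92.6)"
```

```text
time: 18.7
tool_pos: [0.5176, 0.1465, 0.0669]
tool_rot: [3.142, 0.0, 1.616]
ft_force: [-0.2, 0.4, -4.2]
opening: 0.0551
time: 18.9
tool_pos: [0.5176, 0.1467, 0.0666]
tool_rot: [3.141, 0.0, 1.616]
ft_force: [-3.6, -1.2, 15.7]
opening: 0.0557
time: 19.4
tool_pos: [0.5175, 0.1467, 0.0658]
tool_rot: [-3.142, -0.0, 1.616]
ft_force: [0.4, 1.1, 0.5]
opening: 0.0854
time: 20.1
tool_pos: [0.5183, 0.147, 0.203]
tool_rot: [3.138, -0.001, 1.616]
ft_force: [-0.1, 0.2, -0.4]
opening: 0.0856
shift now [ 3.035  0.71  -0.034] turn z -0.0 tilt [ 0.003  0.001 -1.   ]
```

```bash
python3 -m crank '[[0.3,0.07,0,0,0,0],[0.5,0.12,0,0,0,0],[0.5,0.12,0,0,0,0],[0.5,0.12,0,0,0,0],[0.5,0.12,0,0,0,0],[0.5,0.12,0,0,0,0],[0.24,0.04,0,0,0,0],[0,0,0,0,0,0]]'
python3 -c "
from h import *
to(.5469,.3002,.078,92.6)
c=snap('top','top6');brass(c,.056)
s=snap('scene','scene6');a=cv2.resize(s['image'][160:270,230:380],None,fx=4,fy=4,interpolation=cv2.INTER_CUBIC)
cv2.imwrite('pics/z6.png',cv2.convertScaleAbs(a,alpha=1.4))"
```

```text
time: 20.9
tool_pos: [0.5453, 0.3018, 0.1998]
tool_rot: [-3.14, -0.0, 1.618]
ft_force: [-0.9, -0.6, 0.4]
opening: 0.0858
shift now [-0.033  0.033  2.436] turn z 0.03 tilt [-0.001  0.    -1.   ]
```

View pics/z6.png

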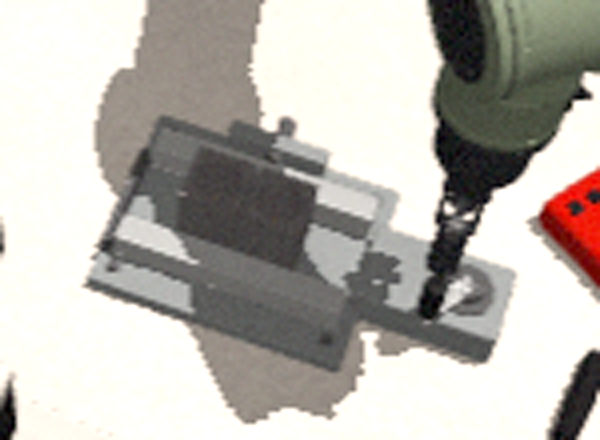

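The two blocks stand close together between the jaws and the gripper is above the knob. Descending onto it.

```bash
python3 -m crank '[[-0.03,0.03,0.4,0,0,0],[0,0,0.5,0,0,0],[0,0,0.5,0,0,0],[0,0,0.4,0,0,0],[0,0,0.4,0,0,0],[0,0,0.2,0,0,0],[0,0,0,0,0,0]]'
python3 -m crank '[[0,0,0,0,0,0],[0,0,0,0,0,0],[0,0,0,0,0,0],[0,0,0,0,0,0],[0,0,0,0,0,0],[0,0,0,0,0,0],[0,0,0,0,0,0],[0,0,0,0,0,0],[0,0,0,0,0,0],[0,0,0,0,0,0],[0,0,0,0,0,0],[0,0,0,0,0,0]]' 0 40
python3 - <<'E'
import numpy as np
from h import *
p=np.array(readout.state()['tool_pos'][:2])-[.507,.329];t=np.radians(2.6)
v=[p@[np.cos(t),np.sin(t)],p@[-np.sin(t),np.cos(t)]];c0=-np.arctan2(v[1],v[0]);print(c0,np.hypot(*v))
c=np.linspace(.7,4.4,20)
print([[round(float(x),2),round(float(y),2)] for x,y in zip(-np.diff(np.sin(c)),np.diff(np.cos(c)))])
E
```

```text
time: 21.7
tool_pos: [0.5474, 0.2977, 0.0801]
tool_rot: [-3.14, 0.001, 1.615]
ft_force: [-0.3, 0.3, 0.0]
opening: 0.0856
time: 22.9
tool_pos: [0.5486, 0.2987, 0.0814]
tool_rot: [3.139, -0.0, 1.616]
ft_force: [5.8, -1.3, 4.5]
opening: 0.0213
0.674928366714446 0.051523187175408054
[[-0.14, -0.14], [-0.11, -0.16], [-0.07, -0.18], [-0.04, -0.19], [0.0, -0.19], [0.04, -0.19], [0.07, -0.18], [0.11, -0.16], [0.14, -0.14], [0.16, -0.11], [0.18, -0.08], [0.19, -0.04], [0.19, -0.0], [0.19, 0.04], [0.18, 0.07], [0.16, 0.11], [0.14, 0.14], [0.11, 0.16], [0.08, 0.18]]
```

```bash
python3 -m crank '[[-0.07,-0.07,0,0,0,0],[-0.07,-0.07,0,0,0,0],[-0.11,-0.16,0,0,0,0],[-0.07,-0.18,0,0,0,0],[-0.04,-0.19,0,0,0,0],[0,-0.19,0,0,0,0],[0.04,-0.19,0,0,0,0],[0.07,-0.18,0,0,0,0],[0.11,-0.16,0,0,0,0],[0.14,-0.14,0,0,0,0],[0,0,0,0,0,0]]'
cat >> h.py <<'E'
def cr():
    s=readout.state();p=np.array(s['tool_pos'][:2])-[.507,.329];t=np.radians(2.6)
    v=[p@[np.cos(t),np.sin(t)],p@[-np.sin(t),np.cos(t)]];c0=-np.arctan2(v[1],v[0]);print('crank',c0%6.283,'r',np.hypot(*v),'toolxy/0.05',np.array(v[::-1])/.05)
E
python3 -c "
from h import *
cr()"
```

```text
time: 24.0
tool_pos: [0.4689, 0.293, 0.0805]
tool_rot: [-3.137, 0.005, 1.616]
ft_force: [-2.6, -6.7, 1.0]
opening: 0.0
crank 2.4298800882672213 r 0.05236045982568277 toolxy/0.05 [-0.68396537 -0.79299336]
```

```bash
python3 -c "
from h import *
c=snap('top','top7');s=snap('scene','scene7')
a=cv2.resize(s['image'][180:260,290:390],None,fx=4,fy=4,interpolation=cv2.INTER_CUBIC)
b=cv2.resize(c['image'][165:245,100:200],None,fx=4,fy=4,interpolation=cv2.INTER_CUBIC)
cv2.imwrite('pics/z7.png',cv2.convertScaleAbs(np.hstack([a,b]),alpha=1.5))"
```

```text
(no output)
```

View pics/z7.png

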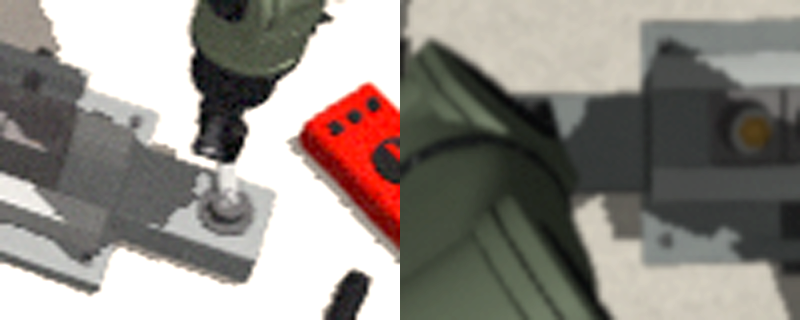

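The fingers slipped off the knob partway: the opening reads 0 and the arm is now at roughly 2.8. I'll back off, measure the knob again, and regrip with the fingers along the tangent, turning with the crank.

```bash
python3 -m crank '[[-0.2,0,0,0,0,0],[0,0,-0.5,0,0,0],[0,0,-0.5,0,0,0],[0,0,-0.5,0,0,0],[0,0,-0.5,0,0,0],[0,0,-0.4,0,0,-1],[0,0,0,0,0,-1],[0,0,0,0,0,-1],[0,0,0,0,0,-1],[0,0,0,0,0,-1],[0,0,0,0,0,-1],[0,0,0,0,0,-1],[0,0,0,0,0,-1],[0,0,0,0,0,-1],[0,0,0,0,0,-1],[0,0,0,0,0,-1],[0,0,0,0,0,-1],[0,0,0,0,0,-1],[0,0,0,0,0,-1]]' 1
python3 -m crank '[[0,-0.5,0,0,0,-1],[0,-0.5,0,0,0,-1],[0,-0.5,0,0,0,-1],[0,-0.5,0,0,0,-1],[0,0,0,0,0,-1],[0,0,0,0,0,-1],[0,0,0,0,0,-1],[0,0,0,0,0,-1],[0,0,0,0,0,-1],[0,0,0,0,0,-1],[0,0,0,0,0,-1],[0,0,0,0,0,-1],[0,0,0,0,0,-1],[0,0,0,0,0,0]]'
python3 -c "
from h import *
c=snap('top','top8');s=snap('scene','scene8')
a=cv2.resize(s['image'][180:260,290:390],None,fx=4,fy=4,interpolation=cv2.INTER_CUBIC)
b=cv2.resize(c['image'][165:245,100:200],None,fx=4,fy=4,interpolation=cv2.INTER_CUBIC)
cv2.imwrite('pics/z8.png',cv2.convertScaleAbs(np.hstack([a,b]),alpha=1.5))"
```

```text
time: 26.0
tool_pos: [0.4718, 0.2848, 0.2009]
tool_rot: [3.141, 0.0, 2.596]
ft_force: [0.3, -0.2, -0.3]
opening: 0.0852
time: 27.4
tool_pos: [0.4289, 0.1948, 0.2008]
tool_rot: [3.141, 0.0, -2.781]
ft_force: [0.4, -1.0, -0.2]
opening: 0.0854
```

View pics/z8.png

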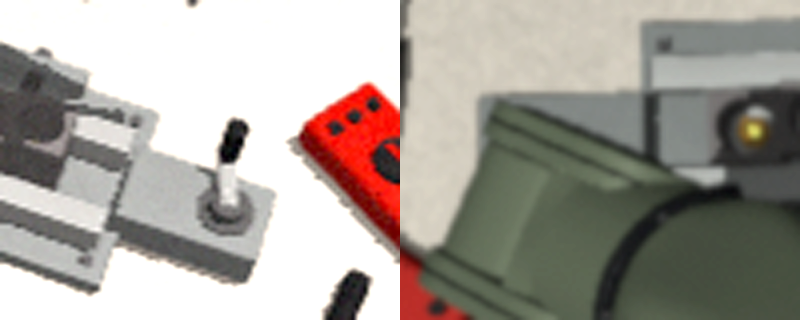

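```bash
python3 -c "
from h import *
c=load('scene8')
k=ray(c,290+(238.5)/4-.5,180+124.5/4-.5,.117);a=ray(c,290+225/4-.5,180+208/4-.5,.06);print(k,a)
t=np.radians(2.6)
for cen in([.507,.329],):
  p=k[:2]-cen;v=[p@[np.cos(t),np.sin(t)],p@[-np.sin(t),np.cos(t)]];C=-np.arctan2(v[1],v[0])%6.283;print(C,np.hypot(*v))
kk=np.array([.507,.329])+.05*np.array([np.cos(t-C),np.sin(t-C)]);print(kk)
tan=np.degrees(t-C-np.pi/2);print('yaw',tan+90, )
to(*kk,.2,tan+90)
"
```

```text
[0.45509079 0.31247743 0.117     ] [0.50803838 0.32757907 0.06      ]
2.8788134481250243 0.05447532754086191
[0.4593553  0.31383482]
yaw -162.34386058306765
shift now [-1.402  2.015  0.017] turn z 0.7 tilt [ 0.  0. -1.]
```

```bash
python3 -m crank '[[-0.35,0.5,0,0,0,0],[-0.35,0.5,0,0,0,0],[-0.35,0.5,0,0,0,0],[-0.36,0.51,0,0,0,0],[0,0,0,0,0,0.7],[0,0,0.4,0,0,0],[0,0,0.5,0,0,0],[0,0,0.5,0,0,0],[0,0,0.5,0,0,0],[0,0,0.4,0,0,0],[0,0,0.13,0,0,0],[0,0,0,0,0,0]]'
python3 -m crank '[[0,0,0,0,0,0],[0,0,0,0,0,0],[0,0,0,0,0,0],[0,0,0,0,0,0],[0,0,0,0,0,0],[0,0,0,0,0,0],[0,0,0,0,0,0],[0,0,0,0,0,0],[0,0,0,0,0,0],[0,0,0,0,0,0],[0,0,0,0,0,0],[0,0,0,0,0,0]]' 0 40
python3 -c "
from h import *
cr()"
```

```text
time: 28.7
tool_pos: [0.4594, 0.314, 0.0791]
tool_rot: [-3.141, -0.001, -2.832]
ft_force: [-0.6, -0.5, 1.5]
opening: 0.0853
time: 29.9
tool_pos: [0.4596, 0.3143, 0.0798]
tool_rot: [3.141, 0.001, -2.831]
ft_force: [-1.2, -0.4, 6.3]
opening: 0.021
crank 2.886514768224482 r 0.049608814963197106 toolxy/0.05 [-0.25034669 -0.96007309]
```

```bash
python3 -m crank '[[0,0.07,0,0,0,1],[0,0.07,0,0,0,1],[0,0.07,0,0,0,1],[0,0.07,0,0,0,1],[0,0.07,0,0,0,1],[0,0.07,0,0,0,1],[0,0.07,0,0,0,1],[0,0.07,0,0,0,1],[0,0.07,0,0,0,1],[0,0.07,0,0,0,1],[0,0,0,0,0,0]]'
python3 -c "
from h import *
cr()"
```

```text
time: 31.0
tool_pos: [0.4602, 0.3485, 0.0798]
tool_rot: [3.141, 0.001, 2.751]
ft_force: [3.4, -1.0, 4.1]
opening: 0.0213
crank 3.580895919682235 r 0.050722658505418045 toolxy/0.05 [ 0.43162618 -0.91804906]
```

```bash
python3 -m crank '[[0,0.07,0,0,0,1],[0,0.07,0,0,0,1],[0,0.07,0,0,0,1],[0,0.07,0,0,0,1],[0,0.07,0,0,0,1],[0,0.07,0,0,0,1],[0,0.07,0,0,0,1],[0,0.07,0,0,0,1],[0,0.07,0,0,0,1],[0,0,0,0,0,0]]'
python3 -c "
from h import *
cr()"
python3 -m crank '[[0,0.07,0,0,0,1],[0,0.07,0,0,0,1],[0,0,0,0,0,0]]'
python3 -c "
from h import *
cr()"
```

```text
time: 32.0
tool_pos: [0.4795, 0.3719, 0.0798]
tool_rot: [-3.141, 0.002, 2.122]
ft_force: [1.8, -7.5, 7.6]
opening: 0.0211
crank 4.186526203090582 r 0.05094148430136704 toolxy/0.05 [ 0.88127157 -0.51124784]
time: 32.3
tool_pos: [0.4854, 0.3751, 0.0798]
tool_rot: [-3.141, 0.002, 1.983]
ft_force: [0.4, -8.5, 9.5]
opening: 0.0209
crank 4.319122698066355 r 0.05091244048108086 toolxy/0.05 [ 0.94059035 -0.39002618]
```

```bash
python3 -m crank '[[0,0.07,0,0,0,1],[0,0.06,0,0,0,0.8],[0,0,0,0,0,0]]'
python3 -c "
from h import *
cr()"
python3 -m crank '[[0,0,0,0,0,0],[0,0,0,0,0,0],[0,0,0,0,0,0],[0,0,0,0,0,0]]' 1
python3 -m crank '[[0,0,-0.4,0,0,0],[0,0,-0.5,0,0,0],[0,0,-0.5,0,0,0],[0,0,-0.5,0,0,0],[0,0,-0.5,0,0,0],[0,0,-0.5,0,0,0],[0,0,0,0,0,0]]'
python3 -c "
from h import *
t=206
to(.6515,-.1215,.230,t)"
```

```text
time: 32.6
tool_pos: [0.4911, 0.3772, 0.0797]
tool_rot: [-3.14, 0.002, 1.858]
ft_force: [-2.8, -10.7, 11.5]
opening: 0.021
crank 4.439441023162869 r 0.050797069175342914 toolxy/0.05 [ 0.97838237 -0.27368747]
time: 33.0
tool_pos: [0.4909, 0.3788, 0.0793]
tool_rot: [-3.142, -0.0, 1.861]
ft_force: [-0.6, -0.8, 0.0]
opening: 0.0776
time: 33.7
tool_pos: [0.4916, 0.3795, 0.2273]
tool_rot: [3.138, -0.002, 1.861]
ft_force: [-0.5, -0.3, -0.3]
opening: 0.0855
shift now [-10.515   0.202  -0.074] turn z -24.85 tilt [ 0.003  0.003 -1.   ]
```

```bash
python3 -m crank '[[-0.3,0.01,0,0,0,0],[-0.55,0.01,0,0,0,0],[-0.55,0.01,0,0,0,0],[-0.55,0.01,0,0,0,0],[-0.55,0.01,0,0,0,0],[-0.55,0.01,0,0,0,0],[-0.55,0.01,0,0,0,0],[-0.55,0.01,0,0,0,0],[-0.55,0.01,0,0,0,0],[-0.55,0.01,0,0,0,0],[-0.55,0.01,0,0,0,0],[-0.55,0.01,0,0,0,0],[-0.55,0.01,0,0,0,0],[-0.55,0.01,0,0,0,0],[-0.55,0.01,0,0,0,0],[-0.55,0.01,0,0,0,0],[-0.55,0.01,0,0,0,0],[-0.55,0.01,0,0,0,0],[-0.55,0.01,0,0,0,0],[-0.31,0.01,0,0,0,-1]]'
python3 -m crank '[[0,0,0,0,0,-1],[0,0,0,0,0,-1],[0,0,0,0,0,-1],[0,0,0,0,0,-1],[0,0,0,0,0,-1],[0,0,0,0,0,-1],[0,0,0,0,0,-1],[0,0,0,0,0,-1],[0,0,0,0,0,-1],[0,0,0,0,0,-1],[0,0,0,0,0,-1],[0,0,0,0,0,-1],[0,0,0,0,0,-1],[0,0,0,0,0,-1],[0,0,0,0,0,-1],[0,0,0,0,0,-1],[0,0,0,0,0,-1],[0,0,0,0,0,-1],[0,0,0,0,0,-1],[0,0,0,0,0,-1]]'
python3 -m crank '[[0,0,0,0,0,-1],[0,0,0,0,0,-1],[0,0,0,0,0,-1],[0,0,0,0,0,-0.9],[0,0,0,0,0,0]]'
python3 -c "
from h import *
to(.6515,-.1215,.134,206)
c=snap('top','top9');s=snap('scene','scene9');brass(c,.056)
b=cv2.resize(c['image'][140:240,120:320],None,fx=3.9,fy=3.9,interpolation=cv2.INTER_CUBIC)
cv2.imwrite('pics/z9.png',cv2.convertScaleAbs(b,alpha=1.6))"
```

```text
time: 35.7
tool_pos: [0.6503, -0.1253, 0.2232]
tool_rot: [-3.14, 0.0, 1.928]
ft_force: [0.4, 0.1, -0.4]
opening: 0.0852
time: 37.7
tool_pos: [0.6502, -0.1229, 0.2233]
tool_rot: [3.141, -0.001, -2.954]
ft_force: [0.2, -0.3, -0.1]
opening: 0.0854
time: 38.2
tool_pos: [0.6502, -0.1228, 0.2234]
tool_rot: [3.141, -0.001, -2.683]
ft_force: [0.4, -1.2, -0.1]
opening: 0.0855
shift now [-0.036  0.011  1.788] turn z 0.07 tilt [-0.001  0.    -1.   ]
brass [186 193   5   5  17] [0.5257 0.1494]
brass [203 192   5   6  21] [0.5291 0.0933]
```

View pics/z9.png

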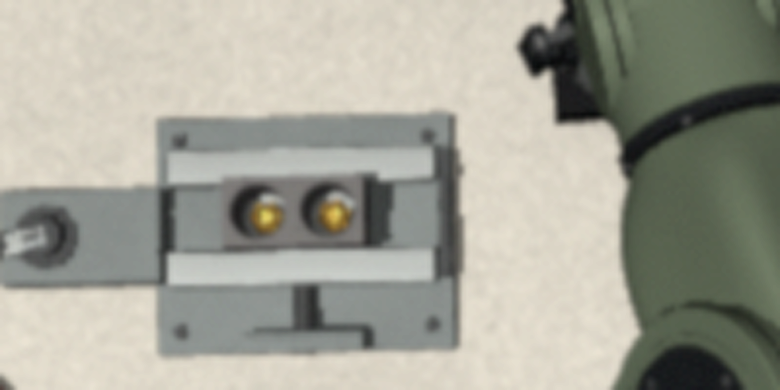

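Both blocks are clamped flush side by side, with nuts at crop (267,215) and (335,213). Now gripping the wrench.

```bash
python3 -m crank '[[-0.04,0.01,0.3,0,0,0],[0,0,0.4,0,0,0],[0,0,0.4,0,0,0],[0,0,0.4,0,0,0],[0,0,0.29,0,0,0],[0,0,0,0,0,0]]'
python3 -m crank '[[0,0,0,0,0,0],[0,0,0,0,0,0],[0,0,0,0,0,0],[0,0,0,0,0,0],[0,0,0,0,0,0],[0,0,0,0,0,0],[0,0,0,0,0,0],[0,0,0,0,0,0],[0,0,0,0,0,0],[0,0,0,0,0,0],[0,0,0,0,0,0],[0,0,0,0,0,0]]' 0 80
python3 -c "
from h import *
c=load('top9')
P=lambda x,y,z:ray(c,120+(x+.5)/3.9-.5,140+(y+.5)/3.9-.5,z)[:2].round(4)
for x in(222,293,364): print(P(x,178,.105),P(x,248,.105))
for x in(262,330): print('bore',P(x,213,.105))
"
```

```text
time: 38.9
tool_pos: [0.6514, -0.1207, 0.1326]
tool_rot: [3.14, -0.003, -2.684]
ft_force: [0.2, -0.6, -0.3]
opening: 0.0859
time: 40.1
tool_pos: [0.6525, -0.1207, 0.1354]
tool_rot: [-3.141, 0.001, -2.684]
ft_force: [-0.1, 0.6, 5.0]
opening: 0.0168
[0.5518 0.1788] [0.4961 0.177 ]
[0.5529 0.1224] [0.4972 0.1208]
[0.5541 0.0661] [0.4983 0.0646]
bore [0.5246 0.1462]
bore [0.5256 0.0923]
```

```bash
python3 -m crank '[[0,0,-0.2,0,0,0],[0,0,-0.4,0,0,0],[0,0,-0.4,0,0,0],[0,0,-0.4,0,0,0],[0,0,-0.4,0,0,0],[0,0,-0.4,0,0,0],[0,0,-0.4,0,0,0],[0,0,-0.2,0,0,0],[0,0,0,0,0,0]]'
python3 -c "
from h import *
to(.528,.0934,.273,206)
s=snap('scene','scene10')
b=cv2.resize(s['image'][110:260,150:350],None,fx=3.9,fy=3.9,interpolation=cv2.INTER_CUBIC)
cv2.imwrite('pics/z10.png',cv2.convertScaleAbs(b,alpha=1.4))"
```

```text
time: 41.0
tool_pos: [0.6525, -0.1206, 0.2759]
tool_rot: [-3.141, 0.001, -2.684]
ft_force: [0.9, 0.3, -4.2]
opening: 0.0165
shift now [0.344 4.939 0.055] turn z 0.05 tilt [ 0.002 -0.    -1.   ]
```

View pics/z10.png

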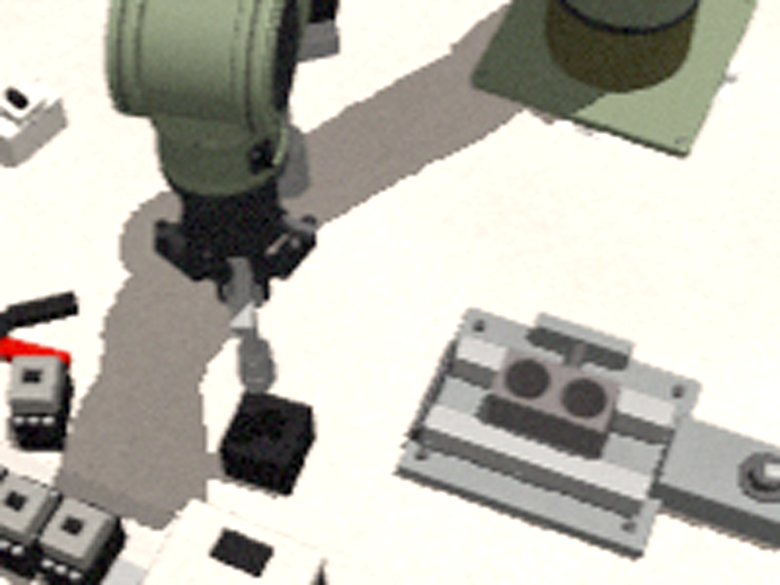

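The wrench is out of the stand, with the bar near (240,290) and the socket near (257,365). I'll check that it hangs vertical.

```bash
python3 -c "
from h import *
c=load('scene10')
for z in(.295,.285,.2,.172,.150): u,v=proj(c,[.6525,-.1206,z]);print(z,(u-150+.5)*3.9,(v-110+.5)*3.9)
g=c['image'][:, :, :].astype(int)
"
python3 -m crank '[[0.03,0.3,0,0,0,0],[0.03,0.4,0,0,0,0],[0.03,0.4,0,0,0,0],[0.03,0.4,0,0,0,0],[0.03,0.4,0,0,0,0],[0.03,0.4,0,0,0,0],[0.03,0.4,0,0,0,0],[0.03,0.4,0,0,0,0],[0.03,0.4,0,0,0,0],[0.03,0.4,0,0,0,0],[0.03,0.4,0,0,0,0],[0.02,0.4,0,0,0,0],[0,0.24,0,0,0,0],[0,0,0,0,0,0],[0,0,0,0,0,0]]'
python3 -c "
from h import *
to(.528,.0934,.273,206)
s=snap('scene','scene11');c=snap('top','top11')
for z in(.295,.2,.17,.148): u,v=proj(s,[.528,.0934,z]);print(z,(u-200+.5)*5,(v-130+.5)*5)
b=cv2.resize(s['image'][130:240,200:350],None,fx=5,fy=5,interpolation=cv2.INTER_CUBIC)
cv2.imwrite('pics/z11.png',cv2.convertScaleAbs(b,alpha=1.6))"
```

```text
0.295 244.44171467747032 287.5743028140787
0.285 245.50982348451709 294.38243329497084
0.2 254.06711276846764 348.92663480656813
0.172 256.69654524854667 365.6866496074655
0.15 258.70188674847014 378.4687056116424
time: 42.55
tool_pos: [0.5277, 0.0925, 0.2744]
tool_rot: [-3.141, -0.001, -2.685]
ft_force: [0.7, -0.2, -4.1]
opening: 0.0167
shift now [-0.013  0.014  0.028] turn z 0.05 tilt [-0. -0. -1.]
0.295 443.8825837525832 235.71510854465416
0.2 434.45389836220784 315.4820541006892
0.17 431.69538917530787 338.81911998178197
0.148 429.7335795440344 355.4160850484966
```

View pics/z11.png

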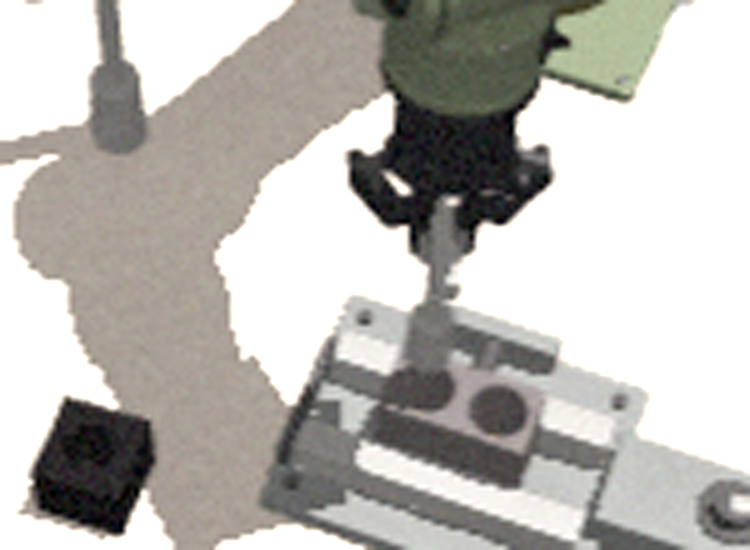

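It hangs vertically over the first bore: the socket is at (430,335) and I expected (432,339). Lowering into the bore.

```bash
python3 -m crank '[[-0.01,0.01,0.2,0,0,0],[0,0,0.4,0,0,0],[0,0,0.4,0,0,0],[0,0,0.4,0,0,0],[0,0,0.3,0,0,0],[0,0,0.16,0,0,0],[0,0,0,0,0,0]]'
python3 -m crank '[[0,0,0.04,0,0,0],[0,0,0.04,0,0,0],[0,0,0.04,0,0,0],[0,0,0,0,0,0]]'
```

```text
time: 43.35
tool_pos: [0.5274, 0.0936, 0.1808]
tool_rot: [3.141, -0.001, -2.684]
ft_force: [0.7, -0.9, -2.6]
opening: 0.0167
time: 43.75
tool_pos: [0.5278, 0.0938, 0.1758]
tool_rot: [-3.142, 0.0, -2.684]
ft_force: [0.3, 0.3, -2.6]
opening: 0.0165
```

```bash
python3 -m crank '[[0,0,0.03,0,0,0],[0,0,0.03,0,0,0],[0,0,0,0,0,0]]';python3 -m crank '[[0,0,0.03,0,0,0],[0,0,0.03,0,0,0],[0,0,0,0,0,0]]'
```

```text
time: 44.05
tool_pos: [0.5277, 0.0938, 0.1727]
tool_rot: [3.141, 0.0, -2.684]
ft_force: [0.2, -0.1, -3.9]
opening: 0.0165
time: 44.35
tool_pos: [0.5277, 0.0938, 0.1696]
tool_rot: [3.141, -0.0, -2.684]
ft_force: [1.2, 0.2, -3.3]
opening: 0.0165
```

```bash
python3 -m crank '[[0,0,0.04,0,0,0],[0,0,0.04,0,0,0],[0,0,0,0,0,0]]';python3 -m crank '[[0,0,0.03,0,0,0],[0,0,0.03,0,0,0],[0,0,0,0,0,0]]'
```

```text
time: 44.65
tool_pos: [0.5277, 0.0938, 0.1655]
tool_rot: [3.141, -0.0, -2.684]
ft_force: [1.3, 0.3, -2.7]
opening: 0.0167
time: 44.95
tool_pos: [0.5277, 0.0939, 0.1626]
tool_rot: [3.141, -0.0, -2.684]
ft_force: [0.7, 0.4, -2.9]
opening: 0.0169
```

The socket dropped straight over the nut and is at the bore floor. Now turning clockwise.

```bash
cat >> h.py <<'E'
def tq():
    s=readout.state();print('tq',np.round(s['ft_torque'],3),'f',np.round(s['ft_force'],1),'yaw',round(np.degrees(s['tool_rot'][2]),1),'p',np.round(s['tool_pos'],4),'j7',round(s['joint_pos'][6],2))
E
python3 -c "from h import *;tq()"
python3 -m crank '[[0,0,0,0,0,1],[0,0,0,0,0,1],[0,0,0,0,0,1],[0,0,0,0,0,1],[0,0,0,0,0,1],[0,0,0,0,0,1],[0,0,0,0,0,1],[0,0,0,0,0,1],[0,0,0,0,0,1],[0,0,0,0,0,1]]' >/dev/null
python3 -c "from h import *;tq()"
python3 -m crank '[[0,0,0,0,0,1],[0,0,0,0,0,1],[0,0,0,0,0,1],[0,0,0,0,0,1],[0,0,0,0,0,1],[0,0,0,0,0,1],[0,0,0,0,0,1],[0,0,0,0,0,1],[0,0,0,0,0,1],[0,0,0,0,0,1]]' >/dev/null
python3 -c "from h import *;tq()"
python3 -m crank '[[0,0,0,0,0,1],[0,0,0,0,0,1],[0,0,0,0,0,1],[0,0,0,0,0,0]]' >/dev/null
python3 -c "from h import *;tq()"
```

```text
tq [ 0.065 -0.36  -0.016] f [ 0.7  0.4 -2.9] yaw -153.8 p [0.5277 0.0939 0.1626] j7 1.14
tq [ 0.124 -0.378  0.077] f [ 1.   0.6 -3.7] yaw 166.1 p [0.5278 0.0939 0.1629] j7 0.59
tq [ 0.085 -0.478  0.084] f [ 1.1  0.7 -2.7] yaw 126.1 p [0.5278 0.094  0.1629] j7 0.07
tq [ 0.023 -0.566  0.014] f [ 1.7  0.2 -4.5] yaw 114.1 p [0.5278 0.0941 0.1629] j7 -0.08
```

```bash

python3 -m crank '[[0,0,0,0,0,1],[0,0,0,0,0,1]]' >/dev/null
python3 -c "from h import *;tq()"
python3 -m crank '[[0,0,0,0,0,1],[0,0,0,0,0,1]]' >/dev/null
python3 -c "from h import *;tq()"
python3 -m crank '[[0,0,0,0,0,1],[0,0,0,0,0,1]]' >/dev/null
python3 -c "from h import *;tq()"
python3 -m crank '[[0,0,0,0,0,1]]' >/dev/null
python3 -c "from h import *;tq()"
```

```text
tq [ 0.159 -0.448  0.135] f [ 1.4  1.4 -2.5] yaw 106.2 p [0.5278 0.094  0.1629] j7 -0.18
tq [ 0.099 -0.405  0.135] f [ 1.5  0.8 -3.6] yaw 98.2 p [0.5278 0.0939 0.1629] j7 -0.28
tq [ 0.07  -0.455  0.163] f [ 1.7  1.  -3.3] yaw 90.2 p [0.5278 0.094  0.1629] j7 -0.38
tq [ 0.069 -0.462  0.112] f [ 2.2  1.  -3.8] yaw 86.2 p [0.5278 0.094  0.1629] j7 -0.43
```

Turned 120° so far. Continuing in single rows until the stop.

```bash

python3 -m crank '[[0,0,0,0,0,1]]' >/dev/null
python3 -c "from h import *;tq()"
python3 -m crank '[[0,0,0,0,0,1]]' >/dev/null
python3 -c "from h import *;tq()"
python3 -m crank '[[0,0,0,0,0,1]]' >/dev/null
python3 -c "from h import *;tq()"
python3 -m crank '[[0,0,0,0,0,1]]' >/dev/null
python3 -c "from h import *;tq()"
```

```text
tq [-0.013 -0.483  0.117] f [ 1.5  1.3 -3.4] yaw 82.2 p [0.5278 0.094  0.1629] j7 -0.48
tq [-0.027 -0.494  0.018] f [ 1.8 -0.1 -3.2] yaw 78.2 p [0.5278 0.094  0.1629] j7 -0.53
tq [-0.025 -0.478  0.139] f [ 2.2  0.1 -3.1] yaw 74.2 p [0.5278 0.094  0.1629] j7 -0.58
tq [ 0.016 -0.495  0.117] f [ 1.4  0.1 -3.6] yaw 70.2 p [0.5278 0.094  0.1629] j7 -0.63
```

```bash

python3 -m crank '[[0,0,0,0,0,1]]' >/dev/null
python3 -c "from h import *;tq()"
python3 -m crank '[[0,0,0,0,0,1]]' >/dev/null
python3 -c "from h import *;tq()"
python3 -m crank '[[0,0,0,0,0,1]]' >/dev/null
python3 -c "from h import *;tq()"
python3 -m crank '[[0,0,0,0,0,1]]' >/dev/null
python3 -c "from h import *;tq()"
```

```text
tq [ 0.004 -0.476  0.334] f [ 1.3  0.3 -3.1] yaw 66.2 p [0.5278 0.094  0.1629] j7 -0.68
tq [ 0.043 -0.478  0.465] f [ 1.3  0.8 -3.5] yaw 62.2 p [0.5277 0.094  0.1628] j7 -0.73
tq [-0.053 -0.722  0.264] f [  2.3   0.3 -10. ] yaw 58.2 p [0.5276 0.094  0.1627] j7 -0.77
tq [ 0.004 -0.669  0.046] f [ 1.6  0.1 -5.3] yaw 54.2 p [0.5276 0.0939 0.1625] j7 -0.82
```

```bash

python3 -m crank '[[0,0,0,0,0,0],[0,0,0,0,0,0]]'
python3 -c "
from h import *
tq()
s=snap('scene','scene12');c=snap('top','top12')
b=cv2.resize(s['image'][130:240,200:350],None,fx=5,fy=5,interpolation=cv2.INTER_CUBIC)
cv2.imwrite('pics/z12.png',cv2.convertScaleAbs(b,alpha=1.8))"
```

```text
time: 49.05
tool_pos: [0.5276, 0.0939, 0.1626]
tool_rot: [-3.141, 0.0, 0.95]
ft_force: [1.2, 0.2, -6.8]
opening: 0.0167
tq [-0.03  -0.65   0.108] f [ 1.2  0.2 -6.8] yaw 54.4 p [0.5276 0.0939 0.1626] j7 -0.82
```

View pics/z12.png

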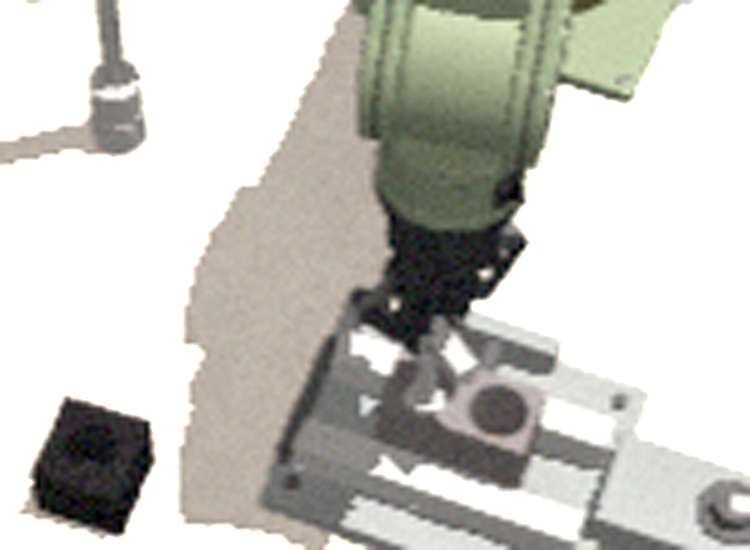

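```bash

python3 -m crank '[[0,0,0,0,0,0],[0,0,0,0,0,0],[0,0,0,0,0,0]]' 0.6
python3 -c "from h import *;tq()"
python3 -m crank '[[0,0,0,0,0,0],[0,0,0,0,0,0],[0,0,0,0,0,0],[0,0,0,0,0,0],[0,0,0,0,0,0],[0,0,0,0,0,0],[0,0,0,0,0,0]]' 0 120
python3 -c "from h import *;tq()"
python3 -m crank '[[0,0,0,0,0,0.5]]' >/dev/null
python3 -c "from h import *;tq()"
python3 -m crank '[[0,0,0,0,0,0.5]]' >/dev/null
python3 -c "from h import *;tq()"
```

```text
time: 49.45
tool_pos: [0.5277, 0.0938, 0.163]
tool_rot: [3.142, -0.0, 0.946]
ft_force: [0.7, -0.3, 0.4]
opening: 0.0514
tq [0.01  0.039 0.047] f [ 0.7 -0.3  0.4] yaw 54.2 p [0.5277 0.0938 0.163 ] j7 -0.82
time: 50.15
tool_pos: [0.5279, 0.0939, 0.1631]
tool_rot: [3.141, -0.001, 0.946]
ft_force: [1.3, -0.6, 5.2]
opening: 0.0159
tq [-0.081 -0.182 -0.179] f [ 1.3 -0.6  5.2] yaw 54.2 p [0.5279 0.0939 0.1631] j7 -0.82
tq [ 0.322 -0.49  -0.373] f [-0.2  0.2  2.7] yaw 52.2 p [0.5279 0.0938 0.163 ] j7 -0.85
tq [ 0.162 -0.184  0.078] f [1.  2.1 6.6] yaw 50.1 p [0.5278 0.0939 0.163 ] j7 -0.87
```

```bash

python3 -m crank '[[0,0,0,0,0,0.5]]' >/dev/null
python3 -c "from h import *;tq()"
python3 -m crank '[[0,0,0,0,0,0.5]]' >/dev/null
python3 -c "from h import *;tq()"
python3 -m crank '[[0,0,0,0,0,0.5]]' >/dev/null
python3 -c "from h import *;tq()"
python3 -m crank '[[0,0,0,0,0,0.5]]' >/dev/null
python3 -c "from h import *;tq()"
python3 -m crank '[[0,0,0,0,0,0.5]]' >/dev/null
python3 -c "from h import *;tq();print(readout.state()['opening'])"
```

```text
tq [ 0.289 -0.041  0.477] f [-1.4  0.   5.1] yaw 48.0 p [0.5278 0.0939 0.1629] j7 -0.9
tq [ 0.071 -0.033  0.096] f [0.9 1.1 3.5] yaw 46.0 p [0.5278 0.0939 0.1629] j7 -0.92
tq [-0.136 -0.117 -0.446] f [-0.7 -2.   5.9] yaw 44.0 p [0.5278 0.0939 0.1629] j7 -0.95
tq [ 0.261 -0.249 -0.303] f [0.9 1.6 0.3] yaw 42.0 p [0.5277 0.0939 0.1629] j7 -0.97
tq [ 0.626 -0.663  0.24 ] f [3.3 2.6 8.5] yaw 40.0 p [0.5277 0.0939 0.1628] j7 -0.99
0.016100612194417028
```

```bash

python3 -m crank '[[0,0,0,0,0,0],[0,0,0,0,0,0],[0,0,0,0,0,0]]' - 80 >/dev/null
python3 -c "from h import *;tq()"
python3 -m crank '[[0,0,0,0,0,0]]' >/dev/null
python3 -c "from h import *;tq()"
python3 -m crank '[[0,0,0,0,0,0]]' >/dev/null
python3 -c "
from h import *
tq()
s=snap('scene','scene13');c=snap('top','top13')
b=cv2.resize(s['image'][175:215,270:320],None,fx=12,fy=12,interpolation=cv2.INTER_CUBIC)
cv2.imwrite('pics/z13.png',cv2.convertScaleAbs(b,alpha=2))"
```

```text
tq [ 0.226 -0.574 -0.32 ] f [2.6 0.8 8. ] yaw 40.2 p [0.5277 0.0939 0.1628] j7 -0.99
tq [-0.296  0.023 -0.303] f [ 0.5 -1.2  0.8] yaw 40.2 p [0.5277 0.0939 0.1628] j7 -0.99
tq [-0.25   0.199 -0.103] f [-2.1 -1.8  3.1] yaw 40.2 p [0.5277 0.0939 0.1628] j7 -0.99
```

View pics/z13.png

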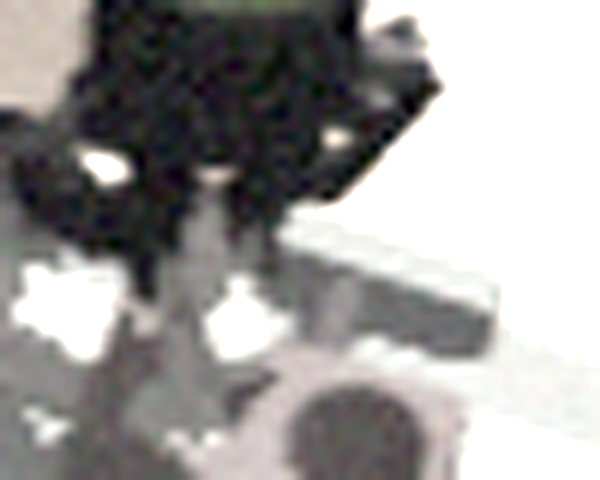

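Torque chatters at 120 N grip. I'll release, turn back about 20°, regrip at 60 N, and repeat the stop test with settled readings.

```bash

python3 -m crank '[[0,0,0,0,0,0],[0,0,0,0,0,0],[0,0,0,0,0,-1],[0,0,0,0,0,-1],[0,0,0,0,0,-1],[0,0,0,0,0,-1],[0,0,0,0,0,-1],[0,0,0,0,0,-0.5],[0,0,0,0,0,0]]' 0.6 >/dev/null
python3 -c "from h import *;tq()"
python3 -m crank '[[0,0,0,0,0,0],[0,0,0,0,0,0],[0,0,0,0,0,0],[0,0,0,0,0,0]]' 0 60 >/dev/null
python3 -c "from h import *;tq();print(readout.state()['opening'])"
python3 -m crank '[[0,0,0,0,0,0],[0,0,0,0,0,0],[0,0,0,0,0,0],[0,0,0,0,0,0]]'  >/dev/null
python3 -c "from h import *;tq();print(readout.state()['opening'])"
for i in 1 2 3; do python3 -m crank '[[0,0,0,0,0,0.5],[0,0,0,0,0,0]]' >/dev/null
python3 -c "from h import *;tq()"; done
```

```text
tq [-0.032  0.024 -0.03 ] f [-0.  -0.5  0.3] yaw 62.2 p [0.5276 0.0937 0.1627] j7 -0.73
tq [-0.138 -0.165 -0.048] f [0.7 0.1 3.5] yaw 62.2 p [0.5278 0.0938 0.1629] j7 -0.73
0.017003561416253036
tq [-0.162 -0.222 -0.073] f [ 0.3 -0.8  5.5] yaw 62.2 p [0.5278 0.0938 0.1629] j7 -0.73
0.01712619899441131
tq [-0.107 -0.09  -0.041] f [0.3 0.6 5.9] yaw 60.1 p [0.5278 0.0939 0.1629] j7 -0.75
tq [-0.098 -0.069  0.005] f [-1.  -0.1  5.4] yaw 58.1 p [0.5277 0.0939 0.1629] j7 -0.78
tq [-0.075  0.016 -0.012] f [ 0.7 -0.5  5.2] yaw 56.1 p [0.5278 0.0939 0.1629] j7 -0.8
```

```bash

for i in 1 2 3 4 5 6 7 8; do python3 -m crank '[[0,0,0,0,0,0.5],[0,0,0,0,0,0]]' >/dev/null
python3 -c "from h import *;tq()"; done
```

```text
tq [-0.066  0.062 -0.04 ] f [ 0.5 -0.   6.4] yaw 54.1 p [0.5277 0.0939 0.1629] j7 -0.82
tq [-0.005  0.054 -0.073] f [-0.1 -0.2  6.5] yaw 52.1 p [0.5277 0.0939 0.1629] j7 -0.85
tq [-0.046  0.096 -0.02 ] f [0.2 0.  5.7] yaw 50.1 p [0.5277 0.0939 0.1629] j7 -0.87
tq [-0.023  0.069  0.008] f [-0.3  0.9  6.4] yaw 48.1 p [0.5277 0.0939 0.1629] j7 -0.9
tq [ 0.006  0.108 -0.032] f [-0.2  0.3  6.8] yaw 46.1 p [0.5277 0.0939 0.1629] j7 -0.92
tq [-0.045  0.108 -0.004] f [ 0.6 -0.5  6.1] yaw 44.1 p [0.5277 0.0939 0.1629] j7 -0.94
tq [-0.02   0.037 -0.001] f [-0.5 -0.   5.8] yaw 42.1 p [0.5277 0.094  0.1629] j7 -0.97
tq [-0.029 -0.042 -0.024] f [-0.1 -0.4  5.3] yaw 40.1 p [0.5277 0.0939 0.1629] j7 -0.99
```

```bash

for i in 1 2 3 4 5 6 7 8; do python3 -m crank '[[0,0,0,0,0,0.5],[0,0,0,0,0,0]]' >/dev/null
python3 -c "from h import *;tq()"; done
```

```text
tq [-0.121 -0.03   0.022] f [ 0.7 -0.5  6.2] yaw 38.1 p [0.5278 0.0939 0.1629] j7 -1.02
tq [-0.014 -0.07   0.05 ] f [-0.2  0.1  5.1] yaw 36.1 p [0.5278 0.0939 0.1629] j7 -1.04
tq [ 0.003 -0.018  0.043] f [ 0.9 -0.1  6.4] yaw 34.1 p [0.5278 0.0939 0.1629] j7 -1.07
tq [-0.014 -0.103  0.01 ] f [ 0.3 -0.6  6. ] yaw 32.1 p [0.5278 0.094  0.1629] j7 -1.09
tq [-0.01  -0.093  0.02 ] f [-0.2 -0.4  6.1] yaw 30.1 p [0.5277 0.0939 0.1629] j7 -1.11
tq [-0.004 -0.088  0.017] f [0.9 0.5 5.3] yaw 28.1 p [0.5278 0.094  0.1629] j7 -1.14
tq [ 0.023 -0.007  0.076] f [0.2 0.3 6.4] yaw 26.1 p [0.5278 0.094  0.1629] j7 -1.16
tq [ 0.045 -0.078  0.074] f [ 0.3 -0.5  5.6] yaw 24.1 p [0.5278 0.094  0.1629] j7 -1.19
```

```bash

python3 -m crank '[[0,0,-0.01,0,0,0],[0,0,0,0,0,0]]' >/dev/null
python3 -c "from h import *;tq()"
for i in 1 2 3 4 5 6 7; do python3 -m crank '[[0,0,0,0,0,0.5],[0,0,0,0,0,0]]' >/dev/null
python3 -c "from h import *;tq()"; done
```

```text
tq [ 0.131 -0.268  0.008] f [ 0.9  0.  -4. ] yaw 24.2 p [0.5275 0.0939 0.163 ] j7 -1.19
tq [ 0.141 -0.272  0.018] f [ 1.3 -0.1 -7. ] yaw 22.1 p [0.5275 0.0939 0.1631] j7 -1.21
tq [ 0.153 -0.222  0.079] f [ 0.6  1.1 -8.1] yaw 20.1 p [0.5275 0.0939 0.1631] j7 -1.24
tq [ 0.265 -0.144  0.008] f [ 0.7  0.6 -8.5] yaw 18.1 p [0.5276 0.0939 0.1632] j7 -1.26
tq [ 0.291 -0.052 -0.023] f [ 0.7  0.8 -8.9] yaw 16.1 p [0.5276 0.0939 0.1633] j7 -1.28
tq [ 0.26  -0.084  0.024] f [-0.1 -0.4 -8.6] yaw 14.1 p [0.5277 0.0939 0.1633] j7 -1.31
tq [ 0.31  -0.01   0.036] f [-0.2  0.8 -8.6] yaw 12.1 p [0.5277 0.0939 0.1633] j7 -1.33
tq [ 0.342 -0.014  0.088] f [ 0.3  1.7 -8.4] yaw 10.1 p [0.5277 0.0939 0.1633] j7 -1.36
```

```bash

for i in 1 2 3 4 5 6; do python3 -m crank '[[0,0,0,0,0,0.5],[0,0,0,0,0,0]]' >/dev/null
python3 -c "from h import *;tq()"; done
```

```text
tq [ 0.377 -0.014  0.158] f [-0.6  1.7 -5.9] yaw 8.1 p [0.5277 0.0939 0.1634] j7 -1.38
tq [ 0.455 -0.     0.128] f [-0.3  1.2 -4.2] yaw 6.1 p [0.5278 0.0939 0.1634] j7 -1.41
tq [0.414 0.042 0.01 ] f [-1.3  1.3 -2. ] yaw 4.1 p [0.5278 0.0939 0.1634] j7 -1.43
tq [ 0.392 -0.111  0.292] f [ 2.   1.2 -7.1] yaw 2.1 p [0.5276 0.0939 0.1632] j7 -1.46
tq [ 0.492 -0.1    0.123] f [  0.5   1.3 -13.3] yaw 0.1 p [0.5277 0.0938 0.1633] j7 -1.48
tq [ 0.409 -0.194  0.146] f [  0.7   2.3 -11.3] yaw -1.9 p [0.5276 0.0939 0.1632] j7 -1.5
```

The resistance recurs exactly 60° later (68° → 8°) with no nut motion between. So nut 1 is on its stop and the socket was camming over the hex. Next: back off into the free play, lift, and carry the wrench to the second bore.

```bash

python3 -m crank '[[0,0,0,0,0,-1],[0,0,0,0,0,-1],[0,0,0,0,0,-1],[0,0,0,0,0,0]]' >/dev/null
python3 -c "from h import *;tq()"
python3 -m crank '[[0,0,0,0,0,0.5],[0,0,0,0,0,0]]' >/dev/null
python3 -c "from h import *;tq()"
python3 -m crank '[[0,0,0,0,0,-0.5],[0,0,-0.1,0,0,0],[0,0,-0.2,0,0,0],[0,0,-0.4,0,0,0],[0,0,-0.4,0,0,0],[0,0,-0.5,0,0,0],[0,0,-0.5,0,0,0],[0,0,-0.1,0,0,0],[0,0,0,0,0,0]]' - 80
python3 -c "
from h import *
tq();to(.5262,.1498,.275,206)
s=snap('scene','scene14');c=snap('top','top14');brass(c,.056)"
```

```text
tq [0.406 0.062 0.139] f [-0.1  1.4 -3.9] yaw 10.3 p [0.5278 0.0937 0.1635] j7 -1.36
tq [0.417 0.06  0.103] f [-0.9  0.3 -0.6] yaw 8.0 p [0.5278 0.0939 0.1635] j7 -1.38
time: 61.25
tool_pos: [0.5278, 0.0938, 0.274]
tool_rot: [-3.141, -0.001, 0.178]
ft_force: [0.0, -0.0, -4.8]
opening: 0.0166
tq [-0.097 -0.015 -0.016] f [ 0.  -0.  -4.8] yaw 10.2 p [0.5278 0.0938 0.274 ] j7 -1.41
shift now [ 0.168 -1.109 -0.021] turn z 41.05 tilt [ 0.001  0.    -1.   ]
```

```bash

python3 -m crank '[[0.06,-0.37,0,0,0,0],[0.06,-0.37,0,0,0,0],[0.05,-0.37,0,0,0,0],[0,0,0,0,0,-1],[0,0,0,0,0,-1],[0,0,0,0,0,-1],[0,0,0,0,0,-1],[0,0,0,0,0,-1],[0,0,0,0,0,-1],[0,0,0,0,0,-1],[0,0,0,0,0,-1],[0,0,0,0,0,-1],[0,0,0,0,0,-1],[0,0,0,0,0,-1],[0,0,0,0,0,-1],[0,0,0,0,0,-1],[0,0,0,0,0,-1],[0,0,0,0,0,-1],[0,0,0,0,0,-1],[0,0,0,0,0,-1]]' >/dev/null
python3 -m crank '[[0,0,0,0,0,-1],[0,0,0,0,0,-1],[0,0,0,0,0,-1],[0,0,0,0,0,-1],[0,0,0,0,0,-1],[0,0,0,0,0,-1],[0,0,0,0,0,-1],[0,0,0,0,0,-1],[0,0,0,0,0,-1],[0,0,0,0,0,-1],[0,0,0,0,0,-1],[0,0,0,0,0,-1],[0,0,0,0,0,-1],[0,0,0,0,0,-1],[0,0,0,0,0,-1],[0,0,0,0,0,-1],[0,0,0,0,0,-1],[0,0,0,0,0,-1],[0,0,0,0,0,-1],[0,0,0,0,0,-1]]' >/dev/null
python3 -m crank '[[0,0,0,0,0,-1],[0,0,0,0,0,-1],[0,0,0,0,0,-1],[0,0,0,0,0,-1],[0,0,0,0,0,-1],[0,0,0,0,0,-1],[0,0,0,0,0,-1],[0,0,0,0,0,-1],[0,0,0,0,0,-1],[0,0,0,0,0,-1],[0,0,0,0,0,-1],[0,0,0,0,0,-1],[0,0,0,0,0,0]]'
python3 -c "
from h import *
tq();to(.5264,.1498,.1764,206)
s=snap('scene','scene15');g=cv2.cvtColor(s['image'],cv2.COLOR_BGR2GRAY)
b=cv2.resize(s['image'][130:240,220:350],None,fx=5,fy=5,interpolation=cv2.INTER_CUBIC)
for z in(.295,.2,.17,.148): u,v=proj(s,[.5264,.1498,z]);print(z,(u-220+.5)*5,(v-130+.5)*5)
cv2.imwrite('pics/z15.png',cv2.convertScaleAbs(b,alpha=1.8))"
```

```text
time: 66.65
tool_pos: [0.5259, 0.1497, 0.2723]
tool_rot: [3.141, -0.002, -2.683]
ft_force: [-0.5, -1.2, -3.2]
opening: 0.0166
tq [0.046 0.001 0.025] f [-0.5 -1.2 -3.2] yaw -153.7 p [0.5259 0.1497 0.2723] j7 1.27
shift now [-0.012 -0.005  1.918] turn z 0.07 tilt [-0.002  0.    -1.   ]
0.295 426.1066528885908 263.0889426585068
0.2 411.88298996235005 341.9455864326641
0.17 407.7243199647455 365.0014448480356
0.148 404.7674763121623 381.39432253480084
```

```bash

python3 -m crank '[[-0.01,0,0.2,0,0,0],[0,0,0.4,0,0,0],[0,0,0.4,0,0,0],[0,0,0.4,0,0,0],[0,0,0.3,0,0,0],[0,0,0.14,0,0,0],[0,0,0,0,0,0]]' >/dev/null
python3 -c "from h import *;tq()"
for i in 1 2 3; do python3 -m crank '[[0,0,0.04,0,0,0],[0,0,0,0,0,0]]' >/dev/null
python3 -c "from h import *;tq()"; done
```

```text
tq [-0.027 -0.023  0.034] f [ 0.3 -1.  -2.9] yaw -153.8 p [0.5263 0.1501 0.1804] j7 1.17
tq [-0.051 -0.023 -0.002] f [ 0.  -0.5 -3.1] yaw -153.8 p [0.5268 0.1503 0.1797] j7 1.17
tq [-0.004  0.009 -0.045] f [ 0.1 -0.3 -4.5] yaw -153.8 p [0.5267 0.1502 0.1774] j7 1.17
tq [-0.102  0.271 -0.082] f [-0.2 -0.4 -1.2] yaw -153.8 p [0.5268 0.1502 0.1755] j7 1.17
```

```bash

for i in 1 2 ; do python3 -m crank '[[0,0,0.03,0,0,0],[0,0,0,0,0,0]]' >/dev/null
python3 -c "from h import *;tq()"; done
```

```text
tq [ 0.028  0.062 -0.151] f [-1.  -0.5 -8.7] yaw -153.8 p [0.5265 0.15   0.1735] j7 1.17
tq [ 0.033  0.02  -0.173] f [ 0.2  0.3 -7.6] yaw -153.8 p [0.5265 0.1501 0.1718] j7 1.16
```

```bash

for i in 1 2 3; do python3 -m crank '[[0,0,0,0,0,0.5],[0,0,0,0,0,0]]' >/dev/null
python3 -c "from h import *;tq()"; done
for i in 1 2 3 ; do python3 -m crank '[[0,0,0.03,0,0,0],[0,0,0,0,0,0]]' >/dev/null
python3 -c "from h import *;tq()"; done
```

```text
tq [-0.077  0.192 -0.077] f [-0.9  0.5 -7.4] yaw -155.9 p [0.5266 0.1502 0.1723] j7 1.13
tq [-0.171  0.123 -0.135] f [-0.6 -0.  -5.8] yaw -157.9 p [0.5267 0.1502 0.1724] j7 1.11
tq [-0.221  0.264  0.006] f [-0.7 -0.1 -4.3] yaw -159.9 p [0.5267 0.1502 0.1724] j7 1.08
tq [-0.271  0.249 -0.047] f [-0.4 -0.9 -1. ] yaw -159.8 p [0.5267 0.1502 0.1709] j7 1.08
tq [-0.2    0.252 -0.084] f [-0.9 -0.3 -0.3] yaw -159.8 p [0.5267 0.1502 0.1693] j7 1.08
tq [-0.244  0.219 -0.072] f [-0.7 -0.8 -0.8] yaw -159.8 p [0.5267 0.1502 0.1677] j7 1.08
```

```bash

for i in 1 2 3 ; do python3 -m crank '[[0,0,0.03,0,0,0],[0,0,0,0,0,0]]' >/dev/null
python3 -c "from h import *;tq()"; done
```

```text
tq [-0.191  0.151 -0.121] f [-0.8 -0.7  0.1] yaw -159.8 p [0.5266 0.1502 0.1662] j7 1.07
tq [-0.204  0.213 -0.081] f [-0.9 -0.5  0.2] yaw -159.8 p [0.5266 0.1502 0.1647] j7 1.07
tq [-0.174  0.213 -0.082] f [-1.7 -1.3  1.7] yaw -159.8 p [0.5267 0.1502 0.1632] j7 1.07
```

```bash

python3 -m crank '[[0,0,0,0,0,1],[0,0,0,0,0,1],[0,0,0,0,0,1],[0,0,0,0,0,1],[0,0,0,0,0,1],[0,0,0,0,0,1],[0,0,0,0,0,1],[0,0,0,0,0,1],[0,0,0,0,0,1],[0,0,0,0,0,1],[0,0,0,0,0,1],[0,0,0,0,0,1],[0,0,0,0,0,1],[0,0,0,0,0,1],[0,0,0,0,0,1]]' >/dev/null
python3 -c "from h import *;tq()"
python3 -m crank '[[0,0,0,0,0,1],[0,0,0,0,0,1],[0,0,0,0,0,1],[0,0,0,0,0,1],[0,0,0,0,0,1],[0,0,0,0,0,1],[0,0,0,0,0,1]]' >/dev/null
python3 -c "from h import *;tq()"
for i in 1 2 3 4; do python3 -m crank '[[0,0,0,0,0,1],[0,0,0,0,0,0]]' >/dev/null
python3 -c "from h import *;tq()"; done
```

```text
tq [-0.531  0.312  0.119] f [-0.7 -1.8 -1.4] yaw 140.1 p [0.5264 0.15   0.1631] j7 0.28
tq [-0.546  0.517  0.151] f [-2.8 -0.9 -0.7] yaw 112.1 p [0.5263 0.15   0.163 ] j7 -0.08
tq [-0.549  0.665  0.043] f [-2.1 -1.5 -1.3] yaw 108.2 p [0.5263 0.1501 0.1631] j7 -0.12
tq [-0.504  0.696  0.02 ] f [-3.1 -0.9 -1.8] yaw 104.3 p [0.5263 0.1501 0.1631] j7 -0.17
tq [-0.549  0.836  0.031] f [-2.4 -0.7 -3.9] yaw 100.3 p [0.5263 0.1501 0.1631] j7 -0.22
tq [-0.518  0.883 -0.047] f [-2.2 -1.6 -3.4] yaw 96.3 p [0.5264 0.1501 0.1631] j7 -0.27
```

```bash

for i in 1 2 3 4 5 6; do python3 -m crank '[[0,0,0,0,0,1]]' >/dev/null
python3 -c "from h import *;tq()"; done
```

```text
tq [-0.447  0.897  0.21 ] f [-3.4 -0.9 -4.7] yaw 92.5 p [0.5264 0.1501 0.1631] j7 -0.32
tq [-0.456  0.872  0.207] f [-3.1 -2.  -4.1] yaw 88.3 p [0.5264 0.1501 0.1631] j7 -0.37
tq [-0.501  0.92   0.146] f [-2.6 -1.7 -4.8] yaw 84.3 p [0.5264 0.1501 0.1631] j7 -0.42
tq [-0.49   0.891  0.173] f [-2.2 -1.4 -4.6] yaw 80.3 p [0.5264 0.1501 0.1631] j7 -0.47
tq [-0.37   0.894  0.141] f [-3.  -1.4 -4.6] yaw 76.3 p [0.5264 0.1502 0.1631] j7 -0.52
tq [-0.457  0.959  0.084] f [-3.6 -1.3 -3.1] yaw 72.3 p [0.5264 0.1502 0.1631] j7 -0.57
```

```bash

for i in 1 2 3 4; do python3 -m crank '[[0,0,0,0,0,1]]' >/dev/null
python3 -c "from h import *;tq()"; done
```

```text
tq [-0.412  0.972  0.334] f [-2.6 -1.  -3.9] yaw 68.3 p [0.5264 0.1502 0.1631] j7 -0.62
tq [-0.396  0.99   0.352] f [-3.3 -1.3 -0.9] yaw 64.4 p [0.5264 0.1502 0.1631] j7 -0.66
tq [-0.365  0.966  0.372] f [-3.2 -1.3 -2.2] yaw 60.4 p [0.5263 0.1502 0.1631] j7 -0.71
tq [-0.32   0.962  0.264] f [-2.7 -0.5 -1.8] yaw 56.4 p [0.5263 0.1502 0.1631] j7 -0.76
```

Torque rose at about 69°, nearly the same heading as nut 1's stop. Nut 2 is on its stop. Backing off, lifting, and returning to the stand.

```bash

python3 -m crank '[[0,0,0,0,0,-1],[0,0,0,0,0,-1],[0,0,0,0,0,-1],[0,0,0,0,0,0]]' >/dev/null
python3 -c "from h import *;tq()"
python3 -m crank '[[0,0,-0.1,0,0,0],[0,0,-0.2,0,0,0],[0,0,-0.4,0,0,0],[0,0,-0.4,0,0,0],[0,0,-0.5,0,0,0],[0,0,-0.5,0,0,0],[0,0,-0.15,0,0,0],[0,0,0,0,0,-1],[0,0,0,0,0,-1],[0,0,0,0,0,-1],[0,0,0,0,0,-1],[0,0,0,0,0,-1],[0,0,0,0,0,-1],[0,0,0,0,0,-1],[0,0,0,0,0,-1],[0,0,0,0,0,-1],[0,0,0,0,0,-1],[0,0,0,0,0,-1],[0,0,0,0,0,-1]]' >/dev/null
python3 -m crank '[[0,0,0,0,0,-1],[0,0,0,0,0,-1],[0,0,0,0,0,-1],[0,0,0,0,0,-1],[0,0,0,0,0,-1],[0,0,0,0,0,-1],[0,0,0,0,0,-1],[0,0,0,0,0,-1],[0,0,0,0,0,-1],[0,0,0,0,0,-1],[0,0,0,0,0,-1],[0,0,0,0,0,-1],[0,0,0,0,0,-1],[0,0,0,0,0,-1],[0,0,0,0,0,-1],[0,0,0,0,0,-1],[0,0,0,0,0,-1],[0,0,0,0,0,-1],[0,0,0,0,0,-1],[0,0,0,0,0,-1]]' >/dev/null
python3 -m crank '[[0,0,0,0,0,-1],[0,0,0,0,0,-1],[0,0,0,0,0,-0.5],[0,0,0,0,0,0]]'
python3 -c "
from h import *
tq();to(.6525,-.1206,.276,206.2)"
```

```text
tq [-0.307  1.021  0.28 ] f [-2.9 -1.3 -4. ] yaw 68.5 p [0.5264 0.1502 0.1632] j7 -0.61
time: 78.9
tool_pos: [0.5267, 0.1502, 0.2757]
tool_rot: [3.141, 0.0, -2.684]
ft_force: [0.4, -0.2, -2.5]
opening: 0.0165
tq [ 0.013  0.005 -0.024] f [ 0.4 -0.2 -2.5] yaw -153.8 p [0.5267 0.1502 0.2757] j7 1.33
shift now [ 0.134 -5.97  -0.008] turn z -0.0 tilt [-0.  0. -1.]
```

```bash

python3 -m crank '[[0.01,-0.3,0,0,0,0],[0.01,-0.4,0,0,0,0],[0.01,-0.4,0,0,0,0],[0.01,-0.4,0,0,0,0],[0.01,-0.4,0,0,0,0],[0.01,-0.4,0,0,0,0],[0.01,-0.4,0,0,0,0],[0.01,-0.4,0,0,0,0],[0.01,-0.4,0,0,0,0],[0.01,-0.4,0,0,0,0],[0.01,-0.4,0,0,0,0],[0.01,-0.4,0,0,0,0],[0.01,-0.4,0,0,0,0],[0,-0.4,0,0,0,0],[0,-0.3,0,0,0,0],[0,-0.17,0,0,0,0],[0,0,0,0,0,0],[0,0,0,0,0,0]]' >/dev/null
python3 -c "
from h import *
tq();to(.6525,-.1206,.2759,206.2)
s=snap('scene','scene16');c=snap('top','top16');brass(c,.056)
o=load('scene10')
# socket at crop(257,365)/3.9 -> full (216,203.6); stem; bar
for n,(x0,y0,x1,y1) in {'socket':(210,190,222,212),'stem':(208,182,220,196)}.items():
    f=lambda a,p=0:cv2.resize(cv2.cvtColor(a,cv2.COLOR_BGR2GRAY)[y0-p:y1+p,x0-p:x1+p],None,fx=10,fy=10,interpolation=cv2.INTER_CUBIC)
    r=cv2.matchTemplate(f(s['image'],4),f(o['image']),cv2.TM_CCOEFF_NORMED);_,m,_,l=cv2.minMaxLoc(r);print(n,m,(np.array(l)-40)/10)
"
```

```text
tq [ 0.052  0.054 -0.056] f [ 0.   0.5 -3. ] yaw -153.8 p [ 0.6525 -0.1199  0.2757] j7 1.88
shift now [ 0.006 -0.013 -0.003] turn z 0.0 tilt [-0.     0.001 -1.   ]
brass [186 193   5   5  16] [0.5253 0.1492]
brass [203 192   5   6  21] [0.5291 0.0933]
socket 0.9754143953323364 [0.2 0.1]
stem 0.9558751583099365 [0.4 0.4]
```

The socket matches its original hanging position to within 0.2 px, and the blocks haven't moved. Lowering into the stand.

```bash

python3 -m crank '[[0.01,-0.01,0.2,0,0,0],[0,0,0.4,0,0,0],[0,0,0.4,0,0,0],[0,0,0.3,0,0,0],[0,0,0.2,0,0,0],[0,0,0.1,0,0,0],[0,0,0.1,0,0,0],[0,0,0.05,0,0,0],[0,0,0,0,0,0]]' >/dev/null
python3 -c "from h import *;tq()"
for i in 1 2 3; do python3 -m crank '[[0,0,0.06,0,0,0],[0,0,0,0,0,0]]' >/dev/null
python3 -c "from h import *;tq()"; done
```

```text
tq [-0.033  0.011  0.011] f [ 0.2 -0.3 -4.2] yaw -153.8 p [ 0.6525 -0.1212  0.1883] j7 1.82
tq [ 0.048  0.027 -0.017] f [ 0.3  0.2 -3.5] yaw -153.8 p [ 0.6524 -0.1212  0.1852] j7 1.82
tq [-0.017 -0.015  0.007] f [ 0.5  0.8 -4.1] yaw -153.8 p [ 0.6523 -0.1212  0.182 ] j7 1.82
tq [-0.061 -0.023  0.014] f [ 1.2 -0.  -3.7] yaw -153.8 p [ 0.6523 -0.1212  0.1789] j7 1.82
```

It's entering cleanly with no contact force.

```bash

python3 -m crank '[[0,0,0.2,0,0,0],[0,0,0.2,0,0,0],[0,0,0.2,0,0,0],[0,0,0.1,0,0,0],[0,0,0.06,0,0,0],[0,0,0.04,0,0,0],[0,0,0,0,0,0]]' >/dev/null
python3 -c "from h import *;tq()"
for i in 1 2; do python3 -m crank '[[0,0,0.03,0,0,0],[0,0,0,0,0,0]]' >/dev/null
python3 -c "from h import *;tq()"; done
```

```text
tq [-0.016  0.014  0.004] f [-0.1 -0.4 -3.6] yaw -153.8 p [ 0.6525 -0.1212  0.1393] j7 1.8
tq [-0.009  0.018  0.008] f [ 0.9 -0.2 -3.6] yaw -153.8 p [ 0.6525 -0.1212  0.1379] j7 1.79
tq [ 0.023 -0.004 -0.013] f [ 0.4 -0.  -3.4] yaw -153.8 p [ 0.6524 -0.1212  0.1362] j7 1.79
```

```bash

python3 -m crank '[[0,0,0.02,0,0,0],[0,0,0,0,0,0]]' >/dev/null
python3 -c "from h import *;tq()"
python3 -m crank '[[0,0,0,0,0,0],[0,0,0,0,0,0],[0,0,0,0,0,0],[0,0,0,0,0,0],[0,0,0,0,0,0]]' 1
python3 -m crank '[[0,0,-0.3,0,0,0],[0,0,-0.5,0,0,0],[0,0,-0.5,0,0,0],[0,0,-0.5,0,0,0],[0,0,-0.4,0,0,0],[0,0,0,0,0,0]]'
python3 -c "from h import *;to(.45,-.33,.25,206)"
```

```text
tq [-0.015  0.495 -0.033] f [-1.5  0.5  7.3] yaw -153.8 p [ 0.6527 -0.1211  0.136 ] j7 1.79
time: 84.1
tool_pos: [0.6525, -0.1212, 0.1353]
tool_rot: [3.142, 0.0, -2.684]
ft_force: [0.3, -0.2, -0.3]
opening: 0.0852
time: 84.7
tool_pos: [0.6533, -0.121, 0.2491]
tool_rot: [-3.14, 0.004, -2.684]
ft_force: [0.0, 0.3, 0.2]
opening: 0.0853
shift now [ 5.493 -1.956 -0.037] turn z 0.05 tilt [ 0.005 -0.    -1.   ]
```

```bash

python3 -m crank '[[0.3,-0.1,0,0,0,0],[0.5,-0.18,0,0,0,0],[0.5,-0.18,0,0,0,0],[0.5,-0.18,0,0,0,0],[0.5,-0.18,0,0,0,0],[0.5,-0.18,0,0,0,0],[0.5,-0.18,0,0,0,0],[0.5,-0.18,0,0,0,0],[0.5,-0.18,0,0,0,0],[0.5,-0.18,0,0,0,0],[0.5,-0.18,0,0,0,0],[0,0,0,0,0,0]]'
python3 -c "
from h import *
c=snap('top','top17');s=snap('scene','scene17');brass(c,.056)
a=cv2.resize(c['image'][120:250,100:300],None,fx=4,fy=4,interpolation=cv2.INTER_CUBIC)
cv2.imwrite('pics/z17.png',cv2.convertScaleAbs(a,alpha=1.6))"
```

```text
time: 85.9
tool_pos: [0.4543, -0.3262, 0.2456]
tool_rot: [-3.141, -0.002, -2.689]
ft_force: [0.5, 0.1, 0.6]
opening: 0.0855
brass [186 193   4   5  15] [0.5252 0.1497]
brass [204 192   4   6  19] [0.5287 0.0932]
```

View pics/z17.png

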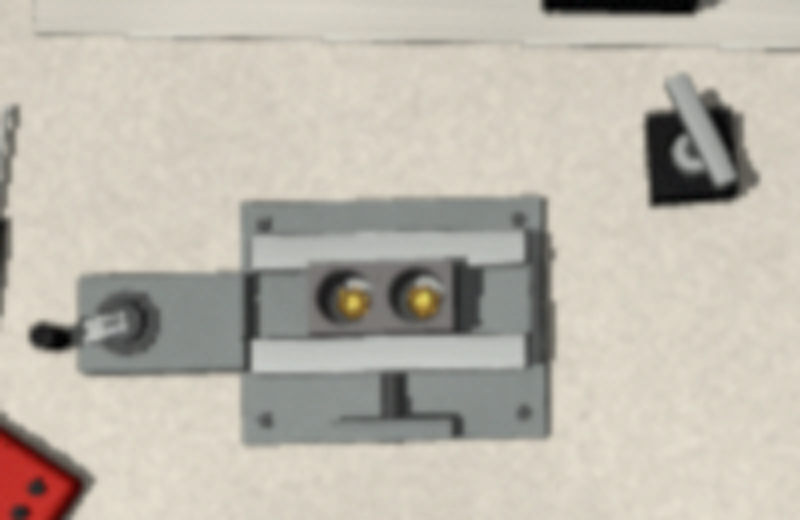

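The final view shows both blocks gripped in the row, with bores at (347,297) and (418,294). The crank points left at about 4.4 to 4.5, and the wrench stands in its stand at (695,150). Handing in.

```bash
python3 -c "
from h import *
print(robot.sign_off())"
```

```text
the job is handed in; nothing more can be done
None
```

I stood the two terminal blocks that were there (no third was seen) side by side in the vise and clamped them. I then turned both nuts clockwise to their stops, put the wrench back in its stand and handed the job in at about 86 s.

**Blocks and crank:** The last top view shows the blocks upright, touching, and flat between the jaws. The crank was cranked to about 4.44, where I estimate a squeeze of roughly 40 N. The nut positions did not shift after clamping. The multimeter, screwdriver, contactor, stripper and breaker were not approached.

**Wrench:** It went back into the stand with no contact force until it reached the bottom, and it stands upright there.

**Nut stops:** I judged these by torque, since I had no reading of the nuts themselves. The drag was about 0.12 N m and rose to 0.33–0.46 N m at a tool heading of about 68° for nut 1 and 69° for nut 2.

**What went wrong or disagreed:**
- My first grip on the crank knob slipped off at about 2.9. I regripped and turned the gripper along with the crank to finish.
- On nut 1 I turned past the stop. The socket seems to have slipped one flat (60°) over the hex, with torque chatter while gripping at 120 N. Turning further met resistance again 60° on, near 8°, but weaker and noisier (0.13–0.29 N m). That fits the nut still being at its stop, but it is less clear-cut than for nut 2.

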